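# Pack out the engraver's bed and start the job

### The arm

A 6-joint arm with a two-finger parallel gripper is mounted at the origin on a cart in front of the work surface, level with it; the furniture and walls round the work are solid. World frame = base frame: x ahead of the robot, y to its left, z up, the work surface at z = 0. Lengths are in m, angles in rad, forces in N, time in s.
With the tool pointing down it reaches from about 0.375 to 0.975 m from the base axis. Payload 3.8 kg.
Tool frame: the origin (TCP) lies at the very end of the fingers, on their centre line; the grasp point (between the pads) lies 19 mm behind it (bot.grip_point_offset is the distance from the TCP to the grasp point, in m); z points along the fingers, x is the direction in which the jaws open and shut, and the axes are right-handed (so a half turn about z gives the same grasp; the last joint's range is limited). The gripper opens to 85 mm and grips with 20 to 120 N. Pads are 22 mm wide; open, the fingers measure 114 mm over their backs; the gripper's body (76 mm by 85 mm) begins 54 mm behind the grasp point. The pads swing forward as they close: fully open they stand 13 mm farther back than shut.
Start: joints at [1.18, 0.264, 1.604, -0, 1.274, -0.037], TCP at [0.234, 0.633, 0.231] pointing down, gripper open.
Joint ranges: [-2.63, 2.63], [-0.94, 2.18], [0.31, 2.57], [-1.31, 4.45], [0, 2.66], [-2.55, 2.55]. Speed limits (rad/s): [2.57, 2.57, 3.14, 3.14, 3.14, 3.14].

### API

Orientations are given as a rotation vector (axis times angle).
In Python, from workcell import bot, read_camera gives the robot as it stands.
- The arm moves only by the tool arm_command, never from a script. Its argument "rows" is a list of rows, each an object with "delta_rot": the turn, a rotation vector about the tool's x, y, z in rad, a list of three; "xyz": the shift along the tool's x, y, z in m, a list of three; "gripper": the finger opening in m, from 0 to 0.0854. A call has 1 to 12 rows; each row shifts and turns the commanded pose from where the row before left it, along the tool's axes as they then stand; what a row does not reach is not made up. A row lasts 1/10 s, in which the tool goes at most 50 mm and 8.59 degrees, less where a joint would pass 70% of its speed; a pose out of reach is approached as far as the arm can. A call is refused whole if a number of a shift passes 0.05 or a number of a turn 0.15, either way. A call with a gripper value outside its range is refused whole. The fingers move at their own pace and stop on an object; "force" is the grip in N (left out, the last holds). Time passes only in rows, so rows that do not move let the fingers close. It gives the time, the measured TCP pose, the force and the opening at its end, in the units of the state.
- bot.read_state(): the state, without advancing time (a new reading comes with each control period).
- read_camera(name): name is "side" or "top" or "wrist"; returns a dict with "pixels" (420x560x3 uint8, red, green, blue), "range_z" (420x560 float32, m along the optical axis (not along the pixel's ray), 0 where there is no reading), "intrinsics" (3x3 intrinsics, pixels), "camera_from_world" (4x4, takes a point from world to camera coordinates). Camera axes: x right, y up, looking along -z (the intrinsics and any distortion apply to the point x, -y, -z); pixel columns grow to the right and rows downward; lengths in m; the calibration is good to about 2 mm. A picture is of the moment at which its call begins.
- bot.finish_job(): hands the job in, once; it reports no verdict.
The state is a dict: "time": time; "q": joint angles; "joint_vel": joint speeds; "joint_torque": joint torques, N m; "tool_pos": TCP position; "tcp_rot": TCP orientation; "wrist_force": force on the tool from outside, world axes, zero at the start; "torque": the same for the moment, N m; "width": opening from 0.0 (shut) to 1.0 (fully open).
Only numpy, scipy, OpenCV 4.12 (cv2) and the standard library are available. Lean on these libraries where they do the work, as an engineer would, in place of code of your own. Each camera call takes 0.05 s, during which the arm holds its last target.

### The job

Set up the desktop engraver for the name bars that lie loose on the left: clear the sanding block off its bed and set it down flat on the cabinet top, lay each bar in a groove of its own, left end pushed home against the fence, then find by trying them which packer from the rack fills the gap between the bars' right ends and the stop - the thickest that goes in - and leave it there pressed fully down, square to the grooves and about in the middle, with all the other packers standing in the rack. Then press the square key, the round key and the oblong key fully down, one at a time in this order; do not press the mushroom stop switch, and leave the basket, the tape and the cup alone.

Things in the scene. Friction and masses are not known exactly. Their poses are not given: they have to be found in the camera images.
- engraver: desktop engraver, fixed, 280 mm deep (x) by 310 mm (y); origin on the cabinet top under the bed's centre, x away from the robot, y to its left along the grooves. Flat grey bed with aluminium lands, 40 mm above the origin. Keys on the front ledge, 123 mm before the origin. A parked gantry stands behind the fence at y = +105 to +155 mm, 115 mm high (its spindle, at x = +55 mm, 157 mm)
- groove_1 (a point): front groove along y (at x = -54 mm in the engraver's frame), 30 mm wide, its floor level with the bed, between lands 6 mm high that run from the fence 95 mm to the right; beyond them the bed is flat. The fence is a steel wall 22 mm high across the grooves' left ends. Point on the groove floor, 70 mm right of the fence face; axes as the engraver's
- groove_2 (a point): middle groove along y (at x = 0 mm in the engraver's frame), 30 mm wide, its floor level with the bed, between lands 6 mm high that run from the fence 95 mm to the right; beyond them the bed is flat. The fence is a steel wall 22 mm high across the grooves' left ends. Point on the groove floor, 70 mm right of the fence face; axes as the engraver's
- groove_3 (a point): rear groove along y (at x = 54 mm in the engraver's frame), 30 mm wide, its floor level with the bed, between lands 6 mm high that run from the fence 95 mm to the right; beyond them the bed is flat. The fence is a steel wall 22 mm high across the grooves' left ends. Point on the groove floor, 70 mm right of the fence face; axes as the engraver's
- stop_face (a point): fixed steel stop across the right end of the bed, 181 x 24 x 22 mm; point at the middle of the upper edge (22 mm above the bed) of its face towards the fence; axes as the engraver's. Two knobs (9 mm radius, 14 mm high) on top, 74 mm either side. Each time set anew 162 to 180 mm from the fence, so that 140 mm bars leave a gap of 22 to 40 mm
- rack: fixed plywood rack of the packers, 140 mm (x) by 190 mm (y), origin under its centre; four open bays 41 mm wide and 130 mm long, side by side, centred at y = -69, -23, +23 and +69 mm; floor 8 mm above the origin, walls 5 mm thick rising 14 mm above that floor
- bar_1_center (a point): loose beech name bar, 25 x 140 x 25 mm, edges rounded, 70 g, lying on the cabinet top at the left; point at its centre, y along its length. Two or three such bars are there
- bar_2_center (a point): loose beech name bar, 25 x 140 x 25 mm, edges rounded, 70 g, lying on the cabinet top at the left; point at its centre, y along its length. Two or three such bars are there
- bar_3_center (a point): loose beech name bar, 25 x 140 x 25 mm, edges rounded, 70 g, lying on the cabinet top at the left; point at its centre, y along its length. Two or three such bars are there
- packer_a_grip (a point): loose wooden packer in a bay of the rack: block 122 mm long (x), 26 mm high, lowest 8 mm slimmer by 2 mm a side; on top along x a grip fin 60 x 12 mm, 32 mm high. 90 g. Point: 42 mm above the underside, mid-thickness. The four are 20, 25, 30 and 35 mm thick (y) and unmarked; which is which, and in which bay, is not given: try them in the gap
- packer_b_grip (a point): loose wooden packer in a bay of the rack: block 122 mm long (x), 26 mm high, lowest 8 mm slimmer by 2 mm a side; on top along x a grip fin 60 x 12 mm, 32 mm high. 90 g. Point: 42 mm above the underside, mid-thickness. The four are 20, 25, 30 and 35 mm thick (y) and unmarked; which is which, and in which bay, is not given: try them in the gap
- packer_c_grip (a point): loose wooden packer in a bay of the rack: block 122 mm long (x), 26 mm high, lowest 8 mm slimmer by 2 mm a side; on top along x a grip fin 60 x 12 mm, 32 mm high. 90 g. Point: 42 mm above the underside, mid-thickness. The four are 20, 25, 30 and 35 mm thick (y) and unmarked; which is which, and in which bay, is not given: try them in the gap
- packer_d_grip (a point): loose wooden packer in a bay of the rack: block 122 mm long (x), 26 mm high, lowest 8 mm slimmer by 2 mm a side; on top along x a grip fin 60 x 12 mm, 32 mm high. 90 g. Point: 42 mm above the underside, mid-thickness. The four are 20, 25, 30 and 35 mm thick (y) and unmarked; which is which, and in which bay, is not given: try them in the gap
- key_home (a joint): the square key (homes the spindle), 24 x 24 mm, first from the left, 40 mm left of the engraver's centre line; spring key, value is how far it is pressed down, 0 to 5 mm (in m), about 1.5 N to start and 4 N fully down
- key_home_top (a point): middle of the top of that key, 55 mm above the engraver's origin when not pressed
- key_touch (a joint): the round key (touches off the cutter), 25 mm across, second from the left, 13 mm right of the centre line; spring key, value is how far it is pressed down, 0 to 5 mm (in m), about 1.5 N to start and 4 N fully down
- key_touch_top (a point): middle of the top of that key, 55 mm above the engraver's origin when not pressed
- key_start (a joint): the oblong key (starts the job), 24 x 40 mm (long side across the robot's view), third from the left, 70 mm right of the centre line; spring key, value is how far it is pressed down, 0 to 5 mm (in m), about 1.5 N to start and 4 N fully down
- key_start_top (a point): middle of the top of that key, 55 mm above the engraver's origin when not pressed
- key_halt (a joint): the round mushroom-headed stop switch, 30 mm across, at the right end, 130 mm right of the centre line; to be left alone; its top is 61 mm above the engraver's origin; spring key, value is how far it is pressed down, 0 to 5 mm (in m), about 1.5 N to start and 4 N fully down
- sanding_center (a point): loose sanding block, 48 x 83 x 26 mm, 80 g; somebody left it lying on the engraver's bed, across the grooves (on the lands); point at its centre, y along its length
- basket: small wicker basket, 141 x 145 x 87 mm, origin under its centre; a bystander, to be left alone
- tape: roll of masking tape lying flat, 104 mm across, 25 mm high, origin under its centre; a bystander, to be left alone
- cup: white plastic cup, 76 mm across, 91 mm high, origin under its centre; a bystander, to be left alone

How it is judged:
By the outcome, as a careful person would: the job done as asked, in the order asked, and still so for the second after the job is handed in, with the robot touching nothing.
Of bar_1, bar_2, bar_3 only 2 to 3 are there at a start; the rules pass over those that are not, and their reading is None.
At some moment in a run one of bar_1, bar_2, bar_3, sanding may be knocked a few centimetres aside while the robot is not near it.
It also fails if it takes over 210 s, if anything falls off the work surface, if the arm or the gripper's body presses on something with over 40 N, if the wrist force passes 120 N, or if a joint passes its speed limit or range.

## Working session

There is one attempt and no reset: what is moved stays moved. The work goes in short steps, Python scripts to look and compute and a tool call to move; the robot and the scene stay as the last step left them, time stands still between calls to the robot, and variables do not carry over. Pictures are saved under pics/ and viewed, and the job is handed in when it is done.

Besides the shell and the picture viewer there is one more tool, called after "Emit:" in YAML: its name, and indented under it one key for each argument. arm_command: Moves the arm, as the interface text tells. Its arguments: {"type":"object","properties":{"rows":{"type":"array","items":{"type":"object","properties":{"delta_rot":{"type":"array","items":{"type":"number"}},"xyz":{"type":"array","items":{"type":"number"}},"gripper":{"type":"number"}}}},"force":{"type":"number"}},"required":["rows"]}

```bash
mkdir -p pics; ls; cat > h.py <<'E'
import numpy as np, cv2
from scipy.spatial.transform import Rotation as R
from workcell import bot, read_camera
def snap(name,out=None):
    c=read_camera(name)
    if out: cv2.imwrite('pics/'+out+'.png',cv2.cvtColor(c['pixels'],cv2.COLOR_RGB2BGR))
    return c
def cloud(c):
    K=np.array(c['intrinsics']);T=np.linalg.inv(np.array(c['camera_from_world']))
    z=c['range_z'];v,u=np.mgrid[0:z.shape[0],0:z.shape[1]]
    X=(u-K[0,2])/K[0,0]*z;Y=(v-K[1,2])/K[1,1]*z
    P=np.stack([X,-Y,-z,np.ones_like(z)],-1)@T.T
    P=P[...,:3]; P[z<=0]=np.nan
    return P
def st():
    s=bot.read_state();r=R.from_rotvec(s['tcp_rot']).as_matrix()
    print('t',round(s['time'],2),'p',np.round(s['tool_pos'],4),'F',np.round(s['wrist_force'],1),'w',round(s['width'],3));print(np.round(r,4).tolist());return s
E
python3 - <<'E'
from h import *
s=st();print(s)
for n in ('top','side','wrist'):
    c=snap(n,n+'0');np.savez(n+'0.npz',P=cloud(c));print(n,c['intrinsics'],np.round(c['camera_from_world'],3).tolist())
E
```

```text
pics
t 0.0 p [0.2336 0.6325 0.23  ] F [ 0.1 -0.3 -0.2] w 0.999
[[0.3464, 0.9381, -0.0009], [0.9381, -0.3464, -0.0021], [-0.0023, -0.0001, -1.0]]
{'time': 0.0, 'q': array([ 1.18009350e+00,  2.64741917e-01,  1.60540326e+00,  2.14589127e-05,
        1.27370645e+00, -3.69269835e-02]), 'joint_vel': array([-0.00060027,  0.0006111 , -0.00209865, -0.00128685, -0.00090092,
       -0.00092467]), 'joint_torque': array([-5.30516681e-04, -5.15130186e+01, -3.67300344e+01, -1.57410163e-04,
        1.31087413e-02, -1.79335944e-05]), 'tool_pos': array([0.2335757 , 0.63250179, 0.22995381]), 'tcp_rot': array([ 2.57669444,  1.79518043, -0.00300064]), 'wrist_force': array([ 0.13404221, -0.26226964, -0.15703681]), 'torque': array([ 0.04089572, -0.02024301, -0.04683537]), 'width': 0.9987195168330174}
top [[462.37184206   0.         286.48868782]
 [  0.         462.37184206 211.24763606]
 [  0.           0.           1.        ]] [[0.02, -1.0, 0.002, -0.012], [0.997, 0.02, 0.076, -0.526], [-0.076, 0.0, 0.997, -1.615], [0.0, 0.0, 0.0, 1.0]]
side [[467.1751674    0.         283.11170696]
 [  0.         467.1751674  216.2240275 ]
 [  0.           0.           1.        ]] [[0.976, -0.219, 0.002, -0.522], [0.132, 0.593, 0.794, -0.114], [-0.176, -0.774, 0.608, -1.41], [0.0, 0.0, 0.0, 1.0]]
wrist [[335.38495651   0.         279.90615503]
 [  0.         335.38495651 205.6222575 ]
 [  0.           0.           1.        ]] [[0.346, 0.938, -0.002, -0.675], [-0.896, 0.33, -0.298, 0.039], [-0.279, 0.105, 0.955, -0.382], [0.0, 0.0, 0.0, 1.0]]
```

View pics/top0.png

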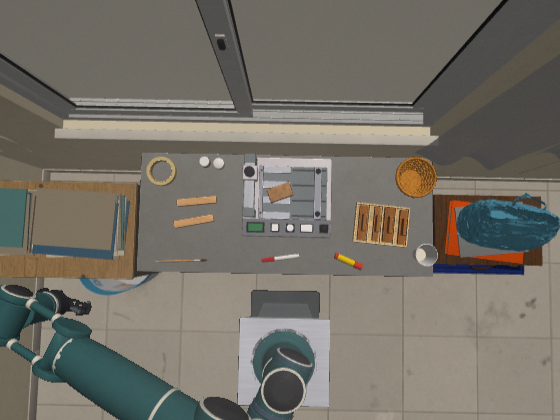

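View pics/side0.png

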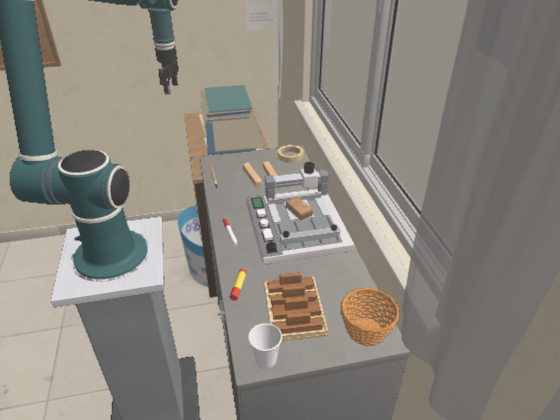

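View pics/wrist0.png

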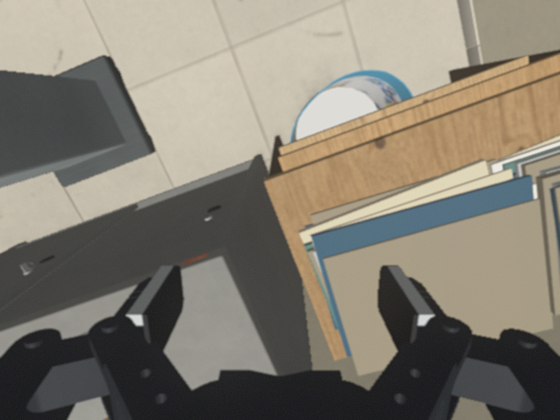

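```bash
python3 - <<'E'
from h import *
im=cv2.imread('pics/top0.png');cv2.imwrite('pics/top0c.png',cv2.resize(im[145:275,138:345],(800,502),interpolation=cv2.INTER_CUBIC))
cv2.imwrite('pics/top0d.png',cv2.resize(im[145:275,310:445],None,fx=4.5,fy=4.5,interpolation=cv2.INTER_CUBIC))
P=np.load('top0.npz')['P']
for u,v in [(196,201),(193,220),(279,191),(249,161),(276,228),(290,228),(306,228),(324,228),(292,209),(320,170),(319,209),(381,226),(300,250)]:
    print(u,v,np.round(P[v,u],3))
E
```

```text
196 201 [0.556 0.318 0.024]
193 220 [0.488 0.327 0.021]
279 191 [0.591 0.025 0.075]
249 161 [0.686 0.127 0.114]
276 228 [0.465 0.033 0.054]
290 228 [ 0.466 -0.015  0.051]
306 228 [ 0.467 -0.07   0.059]
324 228 [ 0.468 -0.132  0.057]
292 209 [ 0.533 -0.021  0.042]
320 170 [ 0.667 -0.115  0.072]
319 209 [ 0.533 -0.113  0.066]
381 226 [ 0.48  -0.335  0.026]
300 250 [ 0.39  -0.053 -0.   ]
```

View pics/top0c.png

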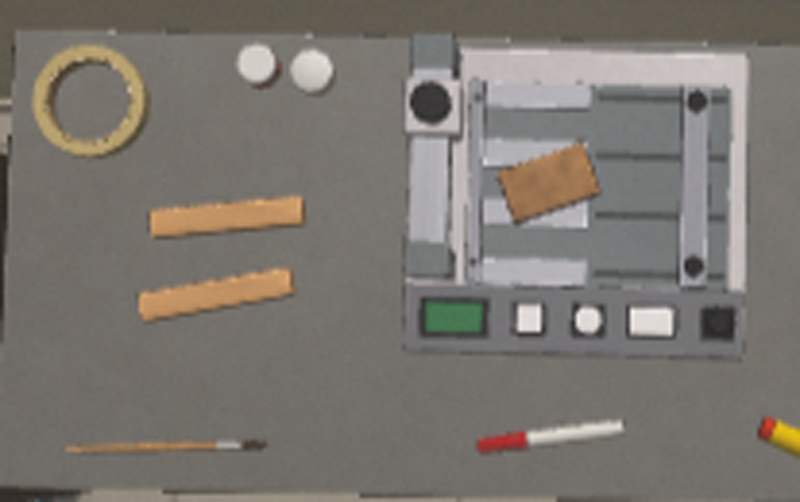

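View pics/top0d.png

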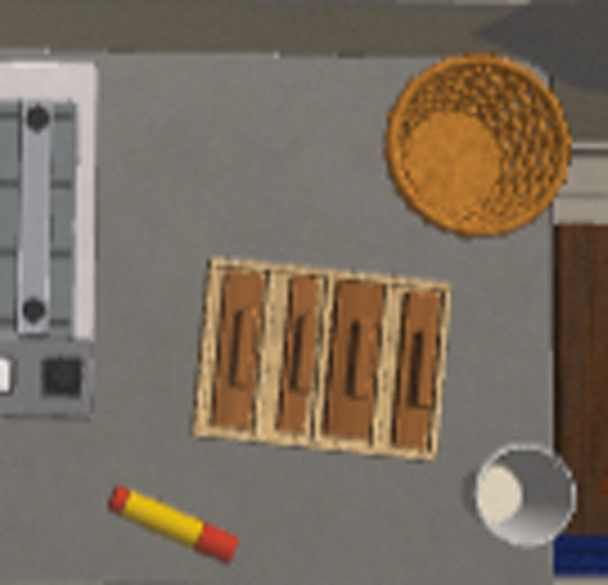

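```bash
cat >> h.py <<'E'
def camtool(c):
    s=bot.read_state();Rt=R.from_rotvec(s['tcp_rot']).as_matrix()
    T=np.linalg.inv(np.array(c['camera_from_world']))
    print('cam pos in tool',np.round(Rt.T@(T[:3,3]-s['tool_pos']),3),'axes in tool',np.round(Rt.T@T[:3,:3],3).tolist())
def goto(x,y,z,az_deg):
    "remaining: world delta and tool-frame shift if yaw turned first"
    s=bot.read_state();r=R.from_rotvec(s['tcp_rot']).as_matrix()
    a=np.degrees(np.arctan2(r[1,0],r[0,0]))
    d=np.array([x,y,z])-s['tool_pos']
    A=np.radians(az_deg);Rg=np.array([[np.cos(A),np.sin(A),0],[np.sin(A),-np.cos(A),0],[0,0,-1.]])
    rv=R.from_matrix(r.T@Rg).as_rotvec()
    print('az',round(a,2),'rotvec needed',np.round(rv,4),'shift(cur tool)',np.round(r.T@d,4),'shift(goal tool)',np.round(Rg.T@d,4))
E
python3 - <<'E'
from h import *
camtool(snap('wrist'));goto(.5,0,.3,0)
E
```

```text
cam pos in tool [ 0.001 -0.076 -0.144] axes in tool [[1.0, -0.0, 0.001], [-0.0, -0.955, -0.298], [0.001, 0.298, -0.955]]
az 69.73 rotvec needed [9.000e-04 1.400e-03 1.217e+00] shift(cur tool) [-0.5014  0.4691 -0.0689] shift(goal tool) [ 0.2663  0.6328 -0.0696]
```

```bash
cat >> h.py <<'E'
import json,math
def plan(x,y,z,az_deg,step=.048,rot=.145,g=None):
    s=bot.read_state();r=R.from_rotvec(s['tcp_rot']).as_matrix();p=np.array(s['tool_pos'])
    A=np.radians(az_deg);Rg=np.array([[np.cos(A),np.sin(A),0],[np.sin(A),-np.cos(A),0],[0,0,-1.]])
    rv=R.from_matrix(r.T@Rg).as_rotvec();d=np.array([x,y,z])-p
    n=max(1,math.ceil(np.linalg.norm(d)/step),math.ceil(np.linalg.norm(rv)/rot))
    rows=[];a=np.round(rv/n,3);cur=r.copy();pos=p.copy()
    for i in range(n):
        sh=np.round(cur.T@(p+d*(i+1)/n-pos),3);pos=pos+cur@sh
        rows.append({"xyz":sh.tolist(),"delta_rot":a.tolist()});cur=cur@R.from_rotvec(a).as_matrix()
    print(n,json.dumps(rows).replace(' ','')); print('end',np.round(pos,4))
E
python3 - <<'E'
from h import *
plan(.56,-.02,.36,0)
E
```

```text
16 [{"xyz":[-0.031,0.033,-0.008],"delta_rot":[0.0,0.0,0.076]},{"xyz":[-0.029,0.036,-0.008],"delta_rot":[0.0,0.0,0.076]},{"xyz":[-0.026,0.037,-0.008],"delta_rot":[0.0,0.0,0.076]},{"xyz":[-0.022,0.04,-0.008],"delta_rot":[0.0,0.0,0.076]},{"xyz":[-0.02,0.041,-0.008],"delta_rot":[0.0,0.0,0.076]},{"xyz":[-0.017,0.042,-0.008],"delta_rot":[0.0,0.0,0.076]},{"xyz":[-0.013,0.044,-0.008],"delta_rot":[0.0,0.0,0.076]},{"xyz":[-0.01,0.045,-0.008],"delta_rot":[0.0,0.0,0.076]},{"xyz":[-0.007,0.045,-0.009],"delta_rot":[0.0,0.0,0.076]},{"xyz":[-0.003,0.045,-0.008],"delta_rot":[0.0,0.0,0.076]},{"xyz":[0.0,0.046,-0.008],"delta_rot":[0.0,0.0,0.076]},{"xyz":[0.004,0.045,-0.008],"delta_rot":[0.0,0.0,0.076]},{"xyz":[0.007,0.045,-0.008],"delta_rot":[0.0,0.0,0.076]},{"xyz":[0.011,0.045,-0.008],"delta_rot":[0.0,0.0,0.076]},{"xyz":[0.014,0.043,-0.008],"delta_rot":[0.0,0.0,0.076]},{"xyz":[0.017,0.043,-0.008],"delta_rot":[0.0,0.0,0.076]}]
end [ 0.5602 -0.0204  0.3601]
```

Emit:
arm_command:
  rows:
    - {"xyz":[-0.03,0.033,-0.01],"delta_rot":[0,0,0.076]}
    - {"xyz":[-0.03,0.035,-0.01],"delta_rot":[0,0,0.076]}
    - {"xyz":[-0.026,0.037,-0.01],"delta_rot":[0,0,0.076]}
    - {"xyz":[-0.022,0.04,-0.01],"delta_rot":[0,0,0.076]}
    - {"xyz":[-0.02,0.041,-0.01],"delta_rot":[0,0,0.076]}
    - {"xyz":[-0.017,0.042,-0.01],"delta_rot":[0,0,0.076]}
    - {"xyz":[-0.013,0.044,-0.01],"delta_rot":[0,0,0.076]}
    - {"xyz":[-0.01,0.045,-0.01],"delta_rot":[0,0,0.076]}
    - {"xyz":[-0.007,0.045,-0.01],"delta_rot":[0,0,0.076]}
    - {"xyz":[-0.003,0.045,-0.01],"delta_rot":[0,0,0.076]}
    - {"xyz":[0,0.046,-0.01],"delta_rot":[0,0,0.076]}
    - {"xyz":[0.004,0.045,-0.01],"delta_rot":[0,0,0.076]}

```text
invalid input
```

Emit:
arm_command:
  rows:
    - {"xyz":[0.007,0.045,-0.005],"delta_rot":[0,0,0.076]}
    - {"xyz":[0.011,0.045,-0.005],"delta_rot":[0,0,0.076]}
    - {"xyz":[0.014,0.043,-0.005],"delta_rot":[0,0,0.076]}
    - {"xyz":[0.017,0.043,0],"delta_rot":[0,0,0.076]}
    - {"xyz":[0,0,0]}
    - {"xyz":[0,0,0]}
    - {"xyz":[0,0,0]}

```text
invalid input
```

```bash
python3 - <<'E'
from h import *
st();c=snap('wrist','w1');np.savez('w1.npz',P=cloud(c));plan(.56,-.02,.36,0)
E
```

```text
t 0.2 p [0.2337 0.6328 0.2304] F [-0.1  0.  -0.5] w 1.001
[[0.3464, 0.9381, -0.0006], [0.9381, -0.3464, -0.0014], [-0.0015, -0.0001, -1.0]]
16 [{"xyz":[-0.031,0.033,-0.008],"delta_rot":[0.0,0.0,0.076]},{"xyz":[-0.029,0.036,-0.008],"delta_rot":[0.0,0.0,0.076]},{"xyz":[-0.026,0.037,-0.008],"delta_rot":[0.0,0.0,0.076]},{"xyz":[-0.023,0.04,-0.008],"delta_rot":[0.0,0.0,0.076]},{"xyz":[-0.019,0.041,-0.008],"delta_rot":[0.0,0.0,0.076]},{"xyz":[-0.017,0.042,-0.008],"delta_rot":[0.0,0.0,0.076]},{"xyz":[-0.013,0.044,-0.008],"delta_rot":[0.0,0.0,0.076]},{"xyz":[-0.01,0.045,-0.008],"delta_rot":[0.0,0.0,0.076]},{"xyz":[-0.007,0.045,-0.008],"delta_rot":[0.0,0.0,0.076]},{"xyz":[-0.003,0.045,-0.009],"delta_rot":[0.0,0.0,0.076]},{"xyz":[0.0,0.046,-0.008],"delta_rot":[0.0,0.0,0.076]},{"xyz":[0.004,0.045,-0.008],"delta_rot":[0.0,0.0,0.076]},{"xyz":[0.007,0.045,-0.008],"delta_rot":[0.0,0.0,0.076]},{"xyz":[0.011,0.045,-0.008],"delta_rot":[0.0,0.0,0.076]},{"xyz":[0.014,0.043,-0.008],"delta_rot":[0.0,0.0,0.076]},{"xyz":[0.017,0.043,-0.008],"delta_rot":[0.0,0.0,0.076]}]
end [ 0.5603 -0.0205  0.3601]
```

View pics/w1.png

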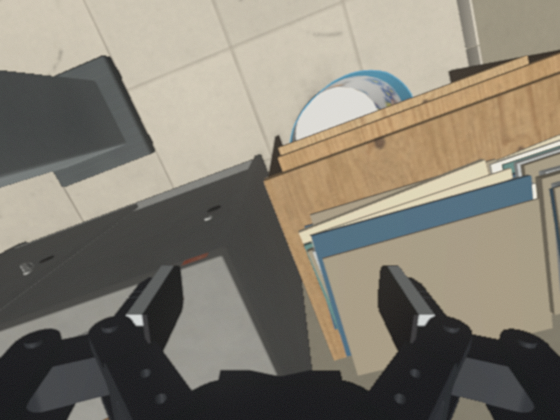

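The picture matches the start pose, because both calls were refused. Rows probably need all three fields, so I'll test that.

Emit:
arm_command:
  rows:
    - {"delta_rot":[0,0,0.076],"xyz":[-0.03,0.033,-0.01],"gripper":0.085}
    - {"delta_rot":[0,0,0.076],"xyz":[-0.03,0.035,-0.01],"gripper":0.085}
    - {"delta_rot":[0,0,0.076],"xyz":[-0.026,0.037,-0.01],"gripper":0.085}
    - {"delta_rot":[0,0,0.076],"xyz":[-0.022,0.04,-0.01],"gripper":0.085}
    - {"delta_rot":[0,0,0.076],"xyz":[-0.02,0.041,-0.01],"gripper":0.085}
    - {"delta_rot":[0,0,0.076],"xyz":[-0.017,0.042,-0.01],"gripper":0.085}
    - {"delta_rot":[0,0,0.076],"xyz":[-0.013,0.044,-0.01],"gripper":0.085}
    - {"delta_rot":[0,0,0.076],"xyz":[-0.01,0.045,-0.01],"gripper":0.085}
    - {"delta_rot":[0,0,0.076],"xyz":[-0.007,0.045,-0.01],"gripper":0.085}
    - {"delta_rot":[0,0,0.076],"xyz":[-0.003,0.045,-0.01],"gripper":0.085}
    - {"delta_rot":[0,0,0.076],"xyz":[0,0.046,-0.01],"gripper":0.085}
    - {"delta_rot":[0,0,0.076],"xyz":[0.004,0.045,-0.01],"gripper":0.085}

```text
time: 1.45
tool_pos: [0.4779, 0.1425, 0.3519]
tcp_rot: [-3.106, -0.472, -0.001]
wrist_force: [0.6, 1.6, 0.1]
width: 0.991
```

Emit:
arm_command:
  rows:
    - {"delta_rot":[0,0,0.076],"xyz":[0.007,0.045,-0.005],"gripper":0.085}
    - {"delta_rot":[0,0,0.076],"xyz":[0.011,0.045,-0.005],"gripper":0.085}
    - {"delta_rot":[0,0,0.076],"xyz":[0.014,0.043,-0.005],"gripper":0.085}
    - {"delta_rot":[0,0,0.076],"xyz":[0.017,0.043,0],"gripper":0.085}
    - {"delta_rot":[0,0,0],"xyz":[0,0,0],"gripper":0.085}
    - {"delta_rot":[0,0,0],"xyz":[0,0,0],"gripper":0.085}

```text
time: 2.05
tool_pos: [0.5593, -0.0207, 0.3657]
tcp_rot: [-3.141, 0.001, 0.002]
wrist_force: [0.4, -0.2, -0.3]
width: 0.999
```

```bash
python3 - <<'E'
from h import *
st();c=snap('wrist','w2');np.savez('w2.npz',P=cloud(c));plan(.56,-.02,.36,0)
E
```

```text
t 2.05 p [ 0.5593 -0.0207  0.3657] F [ 0.4 -0.2 -0.3] w 0.999
[[1.0, -0.0009, -0.0013], [-0.0009, -1.0, 0.0006], [-0.0013, -0.0006, -1.0]]
1 [{"xyz":[0.001,0.0,0.006],"delta_rot":[-0.001,0.001,0.001]}]
end [ 0.56   -0.0196  0.3599]
```

View pics/w2.png

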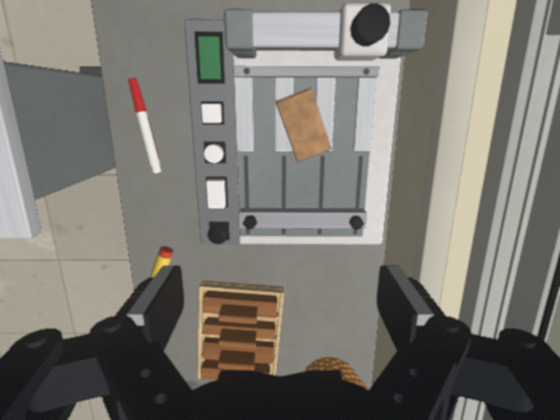

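```bash
cat >> h.py <<'E'
def px2plane(c,uv,z):
    K=np.array(c['intrinsics']);T=np.linalg.inv(np.array(c['camera_from_world']))
    out=[]
    for u,v in uv:
        d=T[:3,:3]@np.array([(u-K[0,2])/K[0,0],-(v-K[1,2])/K[1,1],-1]);o=T[:3,3]
        out.append(o+d*(z-o[2])/d[2])
    return np.array(out)
def crop(im,u0,u1,v0,v1,f,out):
    a=cv2.cvtColor(im[v0:v1,u0:u1],cv2.COLOR_RGB2BGR);cv2.imwrite('pics/'+out+'.png',cv2.resize(a,None,fx=f,fy=f,interpolation=cv2.INTER_CUBIC))
def save(c,n):
    np.savez(n+'.npz',pixels=c['pixels'],range_z=c['range_z'],intrinsics=c['intrinsics'],camera_from_world=c['camera_from_world'])
def load(n): return dict(np.load(n+'.npz'))
E
python3 - <<'E'
from h import *
c=snap('wrist');save(c,'c2')
crop(c['pixels'],185,395,50,200,3.8,'w2a');crop(c['pixels'],185,395,150,300,3.8,'w2b')
P=cloud(c)
for u,v in [(305,125),(211,113),(213,153),(216,193),(300,71),(300,219),(300,170),(240,290),(263,100)]: print(u,v,np.round(P[v,u],4))
E
```

```text
305 125 [0.5905 0.0286 0.0762]
211 113 [0.469  0.0424 0.0571]
213 153 [ 0.4682 -0.0098  0.0557]
216 193 [ 0.4694 -0.0657  0.0567]
300 71 [0.5837 0.093  0.0635]
300 219 [ 0.5873 -0.1017  0.0634]
300 170 [ 0.5874 -0.0361  0.0403]
240 290 [ 0.4931 -0.2404  0.0233]
263 100 [0.5362 0.0587 0.0406]
```

View pics/w2a.png

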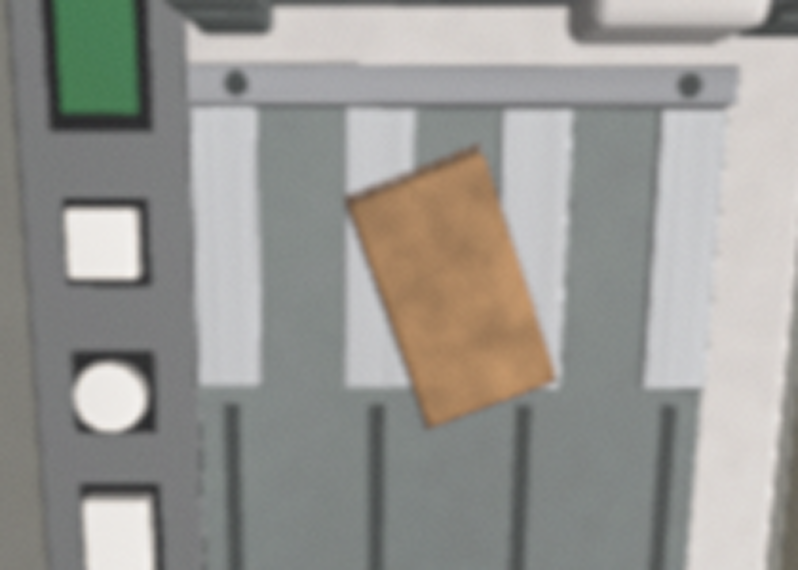

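View pics/w2b.png

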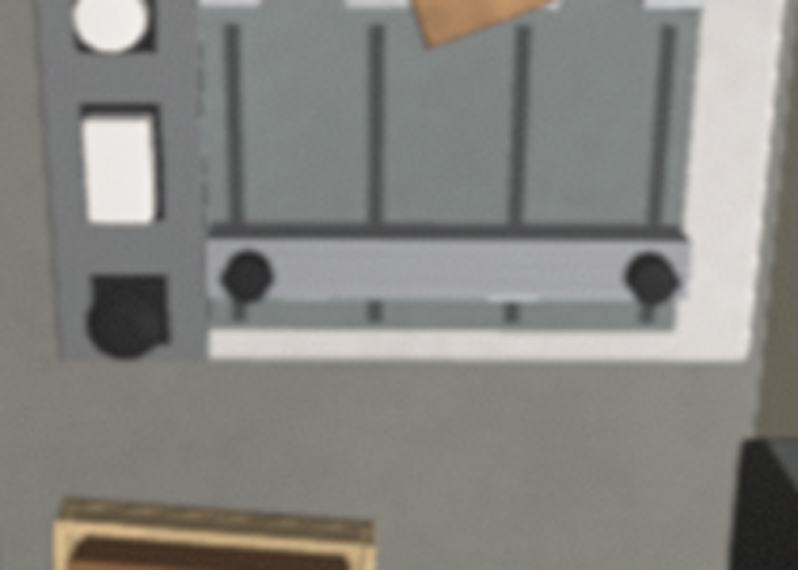

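```bash
python3 - <<'E'
from h import *
c=load('c2')
A=lambda L:[(185+x/3.8,50+y/3.8) for x,y in L]
B=lambda L:[(185+x/3.8,150+y/3.8) for x,y in L]
p=lambda n,uv,z:print(n,np.round(px2plane(c,uv,z)[:,:2],4).tolist())
p('keys',A([(103,242),(112,397)])+B([(119,170)]),.055)
p('halt',B([(126,318)]),.061)
p('sand',A([(347,200),(478,148),(554,380),(429,427)]),.072)
p('fence',A([(195,104),(465,104),(735,104)]),.062)
p('stop',B([(210,238),(450,240),(688,242)]),.062)
p('lands end',A([(230,386),(680,386)]),.046)
p('groove edges top z46 at Y~300',A([(261,300),(345,300),(651,300)]),.046)
p('groove edges z46 at Y~120',A([(258,120),(345,120),(416,120),(502,120),(574,120),(660,120)]),.046)
p('rack TL TR',B([(60,500),(374,521)]),.022)
s=px2plane(c,A([(347,200),(478,148),(554,380),(429,427)]),.072)[:,:2]
print(s.mean(0),np.linalg.norm(s-np.roll(s,-1,0),axis=1),np.degrees(np.arctan2(*(s[0]-s[3])[::-1])),np.degrees(np.arctan2(*(s[1]-s[2])[::-1])))
E
```

```text
keys [[0.4699, 0.0415], [0.47, -0.0119], [0.4693, -0.0686]]
halt [[0.4699, -0.1252]]
sand [[0.5543, 0.0555], [0.5969, 0.0717], [0.6251, -0.0034], [0.5826, -0.0196]]
fence [[0.5042, 0.0856], [0.5931, 0.0857], [0.682, 0.0858]]
stop [[0.503, -0.0928], [0.5921, -0.0935], [0.6805, -0.0942]]
lands end [[0.5114, -0.0093], [0.6749, -0.0091]]
groove edges top z46 at Y~300 [[0.5233, 0.0213], [0.5532, 0.0213], [0.6623, 0.0214]]
groove edges z46 at Y~120 [[0.5236, 0.0815], [0.5534, 0.0816], [0.5777, 0.0816], [0.6071, 0.0816], [0.6318, 0.0816], [0.6612, 0.0817]]
rack TL TR [[0.4291, -0.2256], [0.5648, -0.2357]]
[0.58973382 0.02604021] [0.04559623 0.0801902  0.04554869 0.08027298] 110.58957935315642 110.55533580014611
```

```bash
python3 - <<'E'
from h import *
plan(.590,.026,.12,20.6)
E
```

```text
6 [{"xyz":[0.005,-0.007,0.041],"delta_rot":[-0.0,0.0,-0.06]},{"xyz":[0.006,-0.008,0.041],"delta_rot":[-0.0,0.0,-0.06]},{"xyz":[0.006,-0.006,0.041],"delta_rot":[-0.0,0.0,-0.06]},{"xyz":[0.006,-0.007,0.041],"delta_rot":[-0.0,0.0,-0.06]},{"xyz":[0.007,-0.006,0.041],"delta_rot":[-0.0,0.0,-0.06]},{"xyz":[0.008,-0.005,0.041],"delta_rot":[-0.0,0.0,-0.06]}]
end [0.5906 0.0258 0.1201]
```

Emit:
arm_command:
  rows:
    - {"xyz":[0.005,-0.007,0.041],"delta_rot":[0,0,-0.06],"gripper":0.07}
    - {"xyz":[0.006,-0.008,0.041],"delta_rot":[0,0,-0.06],"gripper":0.07}
    - {"xyz":[0.006,-0.006,0.041],"delta_rot":[0,0,-0.06],"gripper":0.07}
    - {"xyz":[0.006,-0.007,0.041],"delta_rot":[0,0,-0.06],"gripper":0.07}
    - {"xyz":[0.007,-0.006,0.041],"delta_rot":[0,0,-0.06],"gripper":0.07}
    - {"xyz":[0.008,-0.005,0.041],"delta_rot":[0,0,-0.06],"gripper":0.07}
    - {"xyz":[0,0,0.02],"delta_rot":[0,0,0],"gripper":0.07}
    - {"xyz":[0,0,0.02],"delta_rot":[0,0,0],"gripper":0.07}
    - {"xyz":[0,0,0],"delta_rot":[0,0,0],"gripper":0.07}
    - {"xyz":[0,0,0],"delta_rot":[0,0,0],"gripper":0.07}

```text
time: 3.15
tool_pos: [0.5908, 0.0262, 0.0806]
tcp_rot: [-3.09, -0.567, 0.001]
wrist_force: [0.7, 0.1, -0.4]
width: 0.818
```

```bash
python3 - <<'E'
from h import *
st();c=snap('wrist','w3');goto(.59,.026,.047,20.6)
E
```

```text
t 3.15 p [0.5908 0.0262 0.0806] F [ 0.7  0.1 -0.4] w 0.818
[[0.9348, 0.3551, -0.0005], [0.3551, -0.9348, 0.0001], [-0.0004, -0.0003, -1.0]]
az 20.77 rotvec needed [ 0.0005 -0.0016  0.003 ] shift(cur tool) [-0.0017 -0.0008  0.0346] shift(goal tool) [-0.0016 -0.0008  0.0346]
```

View pics/w3.png

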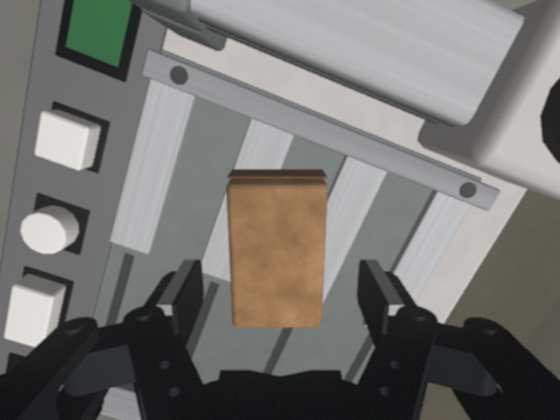

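Emit:
arm_command:
  rows:
    - {"xyz":[0,0,0.02],"delta_rot":[0,0,0],"gripper":0.07}
    - {"xyz":[0,0,0.012],"delta_rot":[0,0,0],"gripper":0.07}
    - {"xyz":[0,0,0],"delta_rot":[0,0,0],"gripper":0.07}
    - {"xyz":[0,0,0],"delta_rot":[0,0,0],"gripper":0.03}
    - {"xyz":[0,0,0],"delta_rot":[0,0,0],"gripper":0.03}
    - {"xyz":[0,0,0],"delta_rot":[0,0,0],"gripper":0.03}
    - {"xyz":[0,0,0],"delta_rot":[0,0,0],"gripper":0.03}
  force: 40

```text
time: 3.9
tool_pos: [0.5922, 0.0248, 0.0494]
tcp_rot: [3.09, 0.564, 0.003]
wrist_force: [0.1, -0.0, 3.5]
width: 0.558
```

Emit:
arm_command:
  rows:
    - {"xyz":[0,0,-0.01],"delta_rot":[0,0,0],"gripper":0.03}
    - {"xyz":[0,0,-0.04],"delta_rot":[0,0,0],"gripper":0.03}
    - {"xyz":[0,0,-0.045],"delta_rot":[0,0,0],"gripper":0.03}
    - {"xyz":[0,0,0],"delta_rot":[0,0,0],"gripper":0.03}

```text
time: 4.3
tool_pos: [0.5964, 0.0249, 0.1514]
tcp_rot: [3.088, 0.564, 0.021]
wrist_force: [1.4, -0.2, 0.7]
width: 0.556
```

```bash
python3 - <<'E'
from h import *
st();c=snap('wrist','w4');plan(.645,-.24,.14,0)
E
```

```text
t 4.3 p [0.5964 0.0249 0.1514] F [ 1.4 -0.2  0.7] w 0.556
[[0.9355, 0.3532, 0.0133], [0.3532, -0.9355, -0.0], [0.0124, 0.0047, -0.9999]]
6 [{"xyz":[-0.008,0.044,0.001],"delta_rot":[0.0,-0.001,0.06]},{"xyz":[-0.005,0.045,0.002],"delta_rot":[0.0,-0.001,0.06]},{"xyz":[-0.002,0.045,0.001],"delta_rot":[0.0,-0.001,0.06]},{"xyz":[0.0,0.045,0.002],"delta_rot":[0.0,-0.001,0.06]},{"xyz":[0.003,0.045,0.001],"delta_rot":[0.0,-0.001,0.06]},{"xyz":[0.006,0.044,0.002],"delta_rot":[0.0,-0.001,0.06]}]
end [ 0.6452 -0.2399  0.1398]
```

View pics/w4.png

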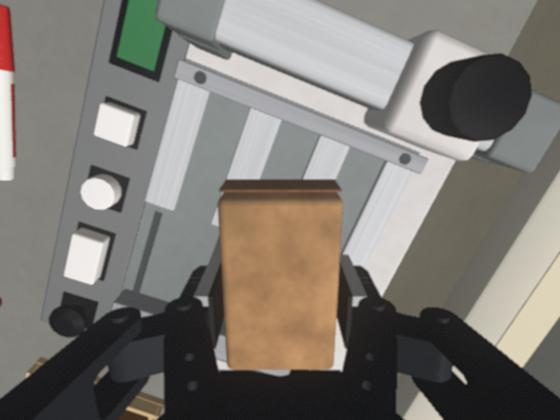

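Emit:
arm_command:
  rows:
    - {"xyz":[-0.008,0.044,0],"delta_rot":[0,0,0.06],"gripper":0.03}
    - {"xyz":[-0.005,0.045,0],"delta_rot":[0,0,0.06],"gripper":0.03}
    - {"xyz":[-0.002,0.045,0],"delta_rot":[0,0,0.06],"gripper":0.03}
    - {"xyz":[0,0.045,0],"delta_rot":[0,0,0.06],"gripper":0.03}
    - {"xyz":[0.003,0.045,0],"delta_rot":[0,0,0.06],"gripper":0.03}
    - {"xyz":[0.006,0.044,0],"delta_rot":[0,0,0.06],"gripper":0.03}
    - {"xyz":[0,0,0.03],"delta_rot":[0,0,0],"gripper":0.03}
    - {"xyz":[0,0,0.03],"delta_rot":[0,0,0],"gripper":0.03}
    - {"xyz":[0,0,0.02],"delta_rot":[0,0,0],"gripper":0.03}
    - {"xyz":[0,0,0],"delta_rot":[0,0,0],"gripper":0.03}
    - {"xyz":[0,0,0],"delta_rot":[0,0,0],"gripper":0.03}

```text
time: 5.45
tool_pos: [0.6407, -0.2394, 0.0619]
tcp_rot: [-3.14, -0.002, 0.004]
wrist_force: [-0.6, -0.5, -0.4]
width: 0.554
```

```bash
python3 - <<'E'
from h import *
st();goto(.645,-.24,.0035,0);c=snap('side','s5');crop(c['pixels'],200,420,180,345,3.6,'s5c')
E
```

```text
t 5.45 p [ 0.6407 -0.2394  0.0619] F [-0.6 -0.5 -0.4] w 0.554
[[1.0, 0.001, -0.0028], [0.001, -1.0, 0.0011], [-0.0028, -0.0012, -1.0]]
az 0.06 rotvec needed [-0.0012  0.0028  0.001 ] shift(cur tool) [0.0045 0.0006 0.0584] shift(goal tool) [0.0043 0.0006 0.0584]
```

View pics/s5c.png

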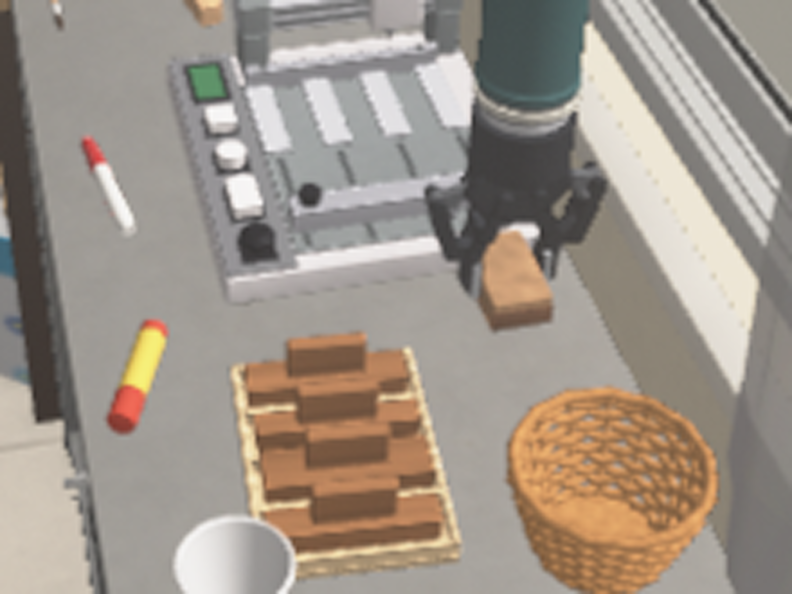

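Emit:
arm_command:
  rows:
    - {"xyz":[0,0,0.03],"delta_rot":[0,0,0],"gripper":0.03}
    - {"xyz":[0,0,0.02],"delta_rot":[0,0,0],"gripper":0.03}
    - {"xyz":[0,0,0.007],"delta_rot":[0,0,0],"gripper":0.03}
    - {"xyz":[0,0,0],"delta_rot":[0,0,0],"gripper":0.03}
    - {"xyz":[0,0,0],"delta_rot":[0,0,0],"gripper":0.03}

```text
time: 6.0
tool_pos: [0.6431, -0.2403, 0.0081]
tcp_rot: [3.141, 0.002, 0.004]
wrist_force: [0.7, -0.4, -0.0]
width: 0.558
```

Emit:
arm_command:
  rows:
    - {"xyz":[0,0,0.002],"delta_rot":[0,0,0],"gripper":0.03}
    - {"xyz":[0,0,0.001],"delta_rot":[0,0,0],"gripper":0.03}
    - {"xyz":[0,0,0],"delta_rot":[0,0,0],"gripper":0.03}

```text
time: 6.3
tool_pos: [0.6421, -0.24, 0.0039]
tcp_rot: [3.141, 0.001, 0.001]
wrist_force: [-0.3, -0.6, -0.5]
width: 0.556
```

Emit:
arm_command:
  rows:
    - {"xyz":[0,0,0.001],"delta_rot":[0,0,0],"gripper":0.03}
    - {"xyz":[0,0,0],"delta_rot":[0,0,0],"gripper":0.03}
    - {"xyz":[0,0,0],"delta_rot":[0,0,0],"gripper":0.03}

```text
time: 6.6
tool_pos: [0.6422, -0.24, 0.0035]
tcp_rot: [3.141, 0.002, 0.001]
wrist_force: [-1.5, 1.3, 5.0]
width: 0.553
```

Contact is 5 N, so I'll release and rise.

Emit:
arm_command:
  rows:
    - {"xyz":[0,0,0],"delta_rot":[0,0,0],"gripper":0.07}
    - {"xyz":[0,0,0],"delta_rot":[0,0,0],"gripper":0.07}
    - {"xyz":[0,0,0],"delta_rot":[0,0,0],"gripper":0.07}
    - {"xyz":[0,0,-0.04],"delta_rot":[0,0,0],"gripper":0.085}
    - {"xyz":[0,0,-0.048],"delta_rot":[0,0,0],"gripper":0.085}
    - {"xyz":[0,0,-0.048],"delta_rot":[0,0,0],"gripper":0.085}
    - {"xyz":[0,0,-0.048],"delta_rot":[0,0,0],"gripper":0.085}
    - {"xyz":[-0.02,-0.04,-0.02],"delta_rot":[0,0,0],"gripper":0.085}
    - {"xyz":[-0.03,-0.02,-0.02],"delta_rot":[0,0,0],"gripper":0.085}
    - {"xyz":[-0.04,-0.01,-0.02],"delta_rot":[0,0,0],"gripper":0.085}
    - {"xyz":[0,0,0],"delta_rot":[0,0,0],"gripper":0.085}
    - {"xyz":[0,0,0],"delta_rot":[0,0,0],"gripper":0.085}

```text
time: 7.8
tool_pos: [0.5519, -0.17, 0.2473]
tcp_rot: [3.141, 0.002, 0.004]
wrist_force: [-0.5, 0.1, 0.3]
width: 0.995
```

```bash
python3 - <<'E'
from h import *
st();c=snap('wrist','w6');save(c,'c6')
E
```

```text
t 7.8 p [ 0.5519 -0.17    0.2473] F [-0.5  0.1  0.3] w 0.995
[[1.0, 0.001, 0.0026], [0.001, -1.0, -0.0009], [0.0026, 0.0009, -1.0]]
```

View pics/w6.png

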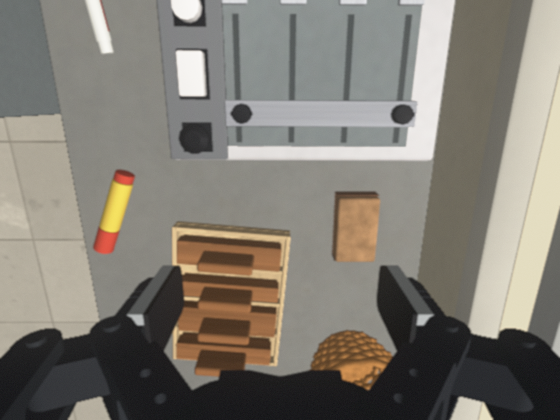

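Emit:
arm_command:
  rows:
    - {"xyz":[-0.01,0.05,0],"delta_rot":[0,0,0],"gripper":0.085}
    - {"xyz":[-0.02,0.05,0],"delta_rot":[0,0,0],"gripper":0.085}
    - {"xyz":[-0.02,0.05,0],"delta_rot":[0,0,0],"gripper":0.085}
    - {"xyz":[-0.01,0.05,0],"delta_rot":[0,0,0],"gripper":0.085}
    - {"xyz":[0,0.02,0],"delta_rot":[0,0,0],"gripper":0.085}
    - {"xyz":[0,0,0],"delta_rot":[0,0,0],"gripper":0.085}
    - {"xyz":[0,0,0],"delta_rot":[0,0,0],"gripper":0.085}
    - {"xyz":[0,0,0],"delta_rot":[0,0,0],"gripper":0.085}

```text
time: 8.65
tool_pos: [0.4958, -0.3797, 0.2454]
tcp_rot: [-3.14, -0.003, 0.001]
wrist_force: [0.7, 0.3, -0.7]
width: 0.996
```

```bash
python3 - <<'E'
from h import *
st();c=snap('wrist','w7');save(c,'c7')
crop(c['pixels'],190,370,90,300,2.85,'w7a')
E
```

```text
t 8.65 p [ 0.4958 -0.3797  0.2454] F [ 0.7  0.3 -0.7] w 0.996
[[1.0, 0.0021, -0.0009], [0.0021, -1.0, 0.0016], [-0.0009, -0.0016, -1.0]]
```

View pics/w7.png

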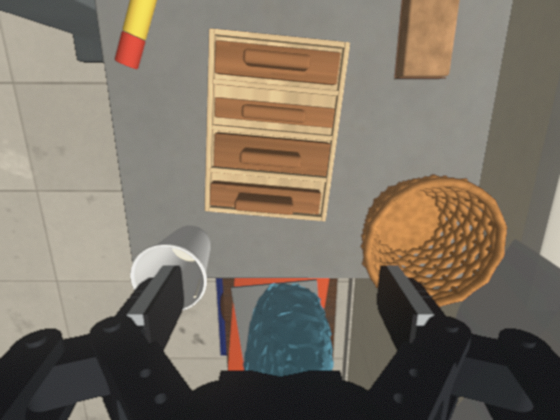

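```bash
python3 - <<'E'
from h import *
c=load('c7')
crop(c['pixels'],200,360,22,132,5,'w7a');crop(c['pixels'],200,360,115,225,5,'w7b')
E
```

```text
(no output)
```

View pics/w7a.png

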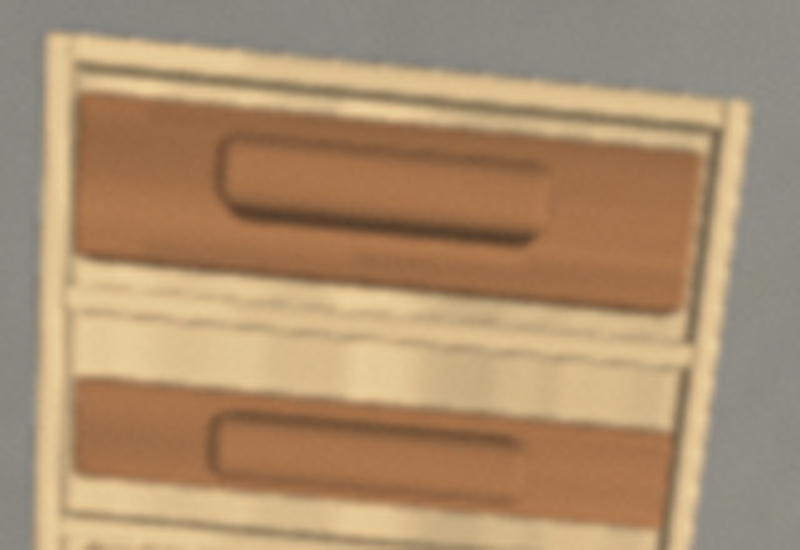

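View pics/w7b.png

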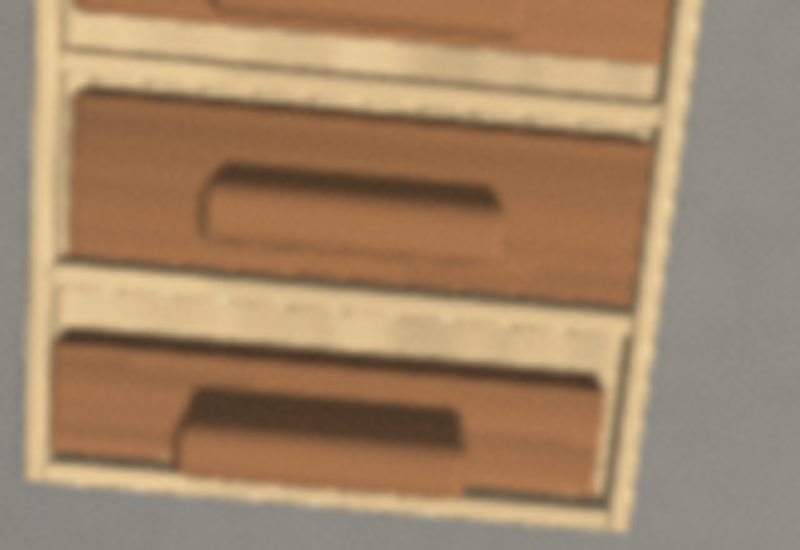

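```bash
python3 - <<'E'
from h import *
c=load('c7')
A=lambda L:[(200+x/5,22+y/5) for x,y in L]
B=lambda L:[(200+x/5,115+y/5) for x,y in L]
def t(n,uv,z):
    p=px2plane(c,uv,z)[:,:2]
    d=p[1]-p[0];d/=np.linalg.norm(d);q=p[2]-p[0];print(n,np.round(p,4).tolist(),'len',round(np.linalg.norm(p[1]-p[0]),4),'az',round(np.degrees(np.arctan2(d[1],d[0])),2),'thick',round(d[0]*q[1]-d[1]*q[0],4))
t('A',A([(78,92),(700,152),(78,255)]),.034)
t('B',A([(75,378),(674,432),(75,475)]),.034)
t('C',B([(75,90),(652,140),(70,255)]),.034)
t('D',B([(57,335),(602,378),(53,455)]),.034)
t('rack',A([(48,35),(748,102)])+B([(28,478)]),.022)
# fins tops
t('finA',A([(222,135),(548,163),(232,205)]),.066)
t('finB',A([(215,412),(520,440),(215,478)]),.066)
t('finC',B([(208,182),(502,207),(202,237)]),.066)
t('finD',B([(182,425),(462,450),(178,470)]),.066)
print(np.round(px2plane(c,A([(385,185),(368,455)])+B([(352,222),(325,460)]),.066),4))
E
```

```text
A [[0.4334, -0.2468], [0.5539, -0.2571], [0.4318, -0.2761]] len 0.1209 az -4.91 thick -0.0293
B [[0.43, -0.2993], [0.5515, -0.3095], [0.4289, -0.3182]] len 0.122 az -4.8 thick -0.019
C [[0.428, -0.3344], [0.5487, -0.3444], [0.425, -0.3691]] len 0.1211 az -4.75 thick -0.0349
D [[0.4212, -0.3867], [0.5402, -0.3961], [0.4187, -0.414]] len 0.1193 az -4.51 thick -0.0275
rack [[0.426, -0.2347], [0.565, -0.2464], [0.41, -0.4234]] len 0.1395 az -4.83 thick -0.1894
finA [[0.4641, -0.2587], [0.5218, -0.2631], [0.4656, -0.2701]] len 0.0579 az -4.38 thick -0.0113
finB [[0.4615, -0.3055], [0.518, -0.3104], [0.4611, -0.3173]] len 0.0567 az -4.91 thick -0.0118
finC [[0.4588, -0.3489], [0.5155, -0.3536], [0.4573, -0.3595]] len 0.0569 az -4.72 thick -0.0108
finD [[0.452, -0.3976], [0.5084, -0.4028], [0.4509, -0.4072]] len 0.0567 az -5.19 thick -0.0096
[[ 0.4929 -0.2667  0.066 ]
 [ 0.4897 -0.3131  0.066 ]
 [ 0.4865 -0.3565  0.066 ]
 [ 0.4807 -0.405   0.066 ]]
```

Emit:
arm_command:
  rows:
    - {"xyz":[0.005,-0.05,0],"delta_rot":[0,0,0],"gripper":0.085}
    - {"xyz":[0.005,-0.05,0],"delta_rot":[0,0,0],"gripper":0.085}
    - {"xyz":[0.005,-0.05,0],"delta_rot":[0,0,0],"gripper":0.085}
    - {"xyz":[0,-0.05,0],"delta_rot":[0,0,0],"gripper":0.085}
    - {"xyz":[0,-0.05,0],"delta_rot":[0,0,0],"gripper":0.085}
    - {"xyz":[0,-0.05,0],"delta_rot":[0,0,0],"gripper":0.085}
    - {"xyz":[0,-0.05,0],"delta_rot":[0,0,0],"gripper":0.085}
    - {"xyz":[0,-0.05,0],"delta_rot":[0,0,0],"gripper":0.085}
    - {"xyz":[0,-0.05,0],"delta_rot":[0,0,0],"gripper":0.085}
    - {"xyz":[0,-0.05,0],"delta_rot":[0,0,0],"gripper":0.085}
    - {"xyz":[0,-0.05,0],"delta_rot":[0,0,0],"gripper":0.085}
    - {"xyz":[0,-0.05,0],"delta_rot":[0,0,0],"gripper":0.085}

```text
time: 9.9
tool_pos: [0.5082, 0.2217, 0.2468]
tcp_rot: [-3.141, -0.005, -0.002]
wrist_force: [-0.0, -0.5, -0.1]
width: 0.992
```

Emit:
arm_command:
  rows:
    - {"xyz":[0.01,-0.03,0],"delta_rot":[0,0,0],"gripper":0.085}
    - {"xyz":[0,0,0],"delta_rot":[0,0,0],"gripper":0.085}
    - {"xyz":[0,0,0],"delta_rot":[0,0,0],"gripper":0.085}
    - {"xyz":[0,0,0],"delta_rot":[0,0,0],"gripper":0.085}

```text
time: 10.3
tool_pos: [0.5187, 0.248, 0.2462]
tcp_rot: [3.141, 0.003, -0.001]
wrist_force: [0.1, 0.1, 0.6]
width: 0.995
```

```bash
python3 - <<'E'
from h import *
st();c=snap('wrist','w8');save(c,'c8')
E
```

```text
t 10.3 p [0.5187 0.248  0.2462] F [0.1 0.1 0.6] w 0.995
[[1.0, 0.0016, -0.0005], [0.0016, -1.0, -0.0006], [-0.0005, 0.0006, -1.0]]
```

View pics/w8.png

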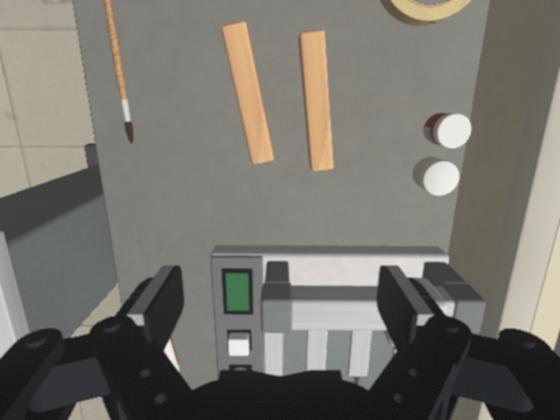

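```bash
cat >> h.py <<'E'
def quad(c,uv,z):
    p=px2plane(c,uv,z)[:,:2]
    e=[np.linalg.norm(p[i]-p[(i+1)%4]) for i in range(4)]
    d=(p[0]+p[1]-p[2]-p[3]);print('centre',np.round(p.mean(0),4),'edges',np.round(e,4),'az of 01->23 axis',round(np.degrees(np.arctan2(d[1],d[0])),2))
E
python3 - <<'E'
from h import *
c=load('c8')
crop(c['pixels'],210,350,10,185,3.4,'w8a')
quad(c,[(301,33),(325,30),(333,168),(311,171)],.025)
quad(c,[(223,26),(246,22),(273,158),(254,164)],.025)
E
```

```text
centre [0.5582 0.3213] edges [0.0237 0.1379 0.0244 0.1385] az of 01->23 axis 95.91
centre [0.4875 0.3292] edges [0.0229 0.1355 0.022  0.1389] az of 01->23 axis 101.17
```

View pics/w8a.png

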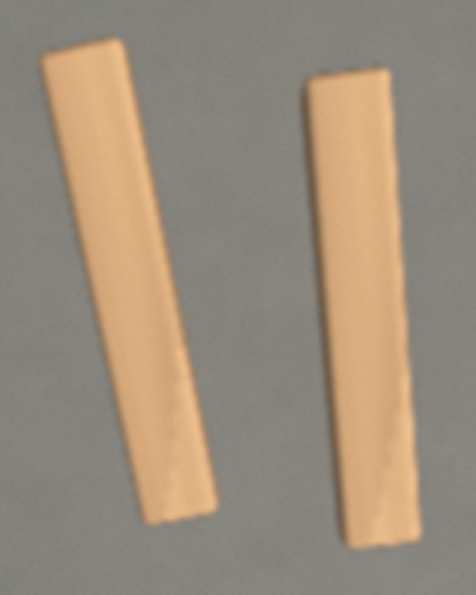

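```bash
python3 - <<'E'
from h import *
plan(.558,.321,.05,5.7)
E
```

```text
5 [{"xyz":[0.008,-0.015,0.039],"delta_rot":[0.0,0.0,-0.02]},{"xyz":[0.008,-0.014,0.039],"delta_rot":[0.0,0.0,-0.02]},{"xyz":[0.008,-0.015,0.04],"delta_rot":[0.0,0.0,-0.02]},{"xyz":[0.009,-0.014,0.039],"delta_rot":[0.0,0.0,-0.02]},{"xyz":[0.009,-0.014,0.039],"delta_rot":[0.0,0.0,-0.02]}]
end [0.558  0.3212 0.0502]
```

Emit:
arm_command:
  rows:
    - {"xyz":[0.008,-0.015,0.039],"delta_rot":[0,0,-0.02],"gripper":0.05}
    - {"xyz":[0.008,-0.014,0.039],"delta_rot":[0,0,-0.02],"gripper":0.05}
    - {"xyz":[0.008,-0.015,0.04],"delta_rot":[0,0,-0.02],"gripper":0.05}
    - {"xyz":[0.009,-0.014,0.039],"delta_rot":[0,0,-0.02],"gripper":0.05}
    - {"xyz":[0.009,-0.014,0.039],"delta_rot":[0,0,-0.02],"gripper":0.05}
    - {"xyz":[0,0,0],"delta_rot":[0,0,0],"gripper":0.05}
    - {"xyz":[0,0,0],"delta_rot":[0,0,0],"gripper":0.05}

```text
time: 11.05
tool_pos: [0.5578, 0.3205, 0.0495]
tcp_rot: [3.136, 0.156, -0.004]
wrist_force: [0.4, 0.0, 0.5]
width: 0.587
```

```bash
python3 - <<'E'
from h import *
st();goto(.558,.321,.009,5.7);c=snap('wrist','w9')
E
```

```text
t 11.05 p [0.5578 0.3205 0.0495] F [0.4 0.  0.5] w 0.587
[[0.995, 0.0995, -0.0026], [0.0995, -0.995, -0.0016], [-0.0027, 0.0014, -1.0]]
az 5.71 rotvec needed [0.0014 0.0027 0.0002] shift(cur tool) [ 0.0003 -0.0005  0.0405] shift(goal tool) [ 0.0002 -0.0005  0.0405]
```

View pics/w9.png

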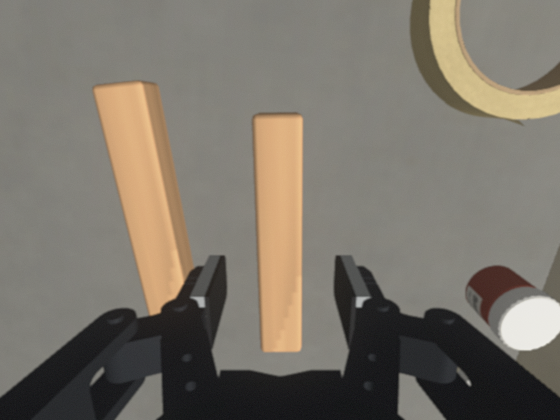

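Emit:
arm_command:
  rows:
    - {"xyz":[0,0,0.02],"delta_rot":[0,0,0],"gripper":0.05}
    - {"xyz":[0,0,0.02],"delta_rot":[0,0,0],"gripper":0.05}
    - {"xyz":[0,0,0],"delta_rot":[0,0,0],"gripper":0.05}
    - {"xyz":[0,0,0],"delta_rot":[0,0,0],"gripper":0.01}
    - {"xyz":[0,0,0],"delta_rot":[0,0,0],"gripper":0.01}
    - {"xyz":[0,0,0],"delta_rot":[0,0,0],"gripper":0.01}
    - {"xyz":[0,0,0],"delta_rot":[0,0,0],"gripper":0.01}
    - {"xyz":[0,0,0],"delta_rot":[0,0,0],"gripper":0.01}
  force: 40

```text
time: 11.9
tool_pos: [0.5605, 0.3228, 0.0134]
tcp_rot: [-3.136, -0.158, -0.006]
wrist_force: [-1.7, -2.3, 7.1]
width: 0.276
```

```bash
python3 - <<'E'
from h import *
st();plan(.592,.005,.15,0)
E
```

```text
t 11.9 p [0.5605 0.3228 0.0134] F [-1.7 -2.3  7.1] w 0.276
[[0.9949, 0.1008, 0.004], [0.1008, -0.9949, 0.0016], [0.0041, -0.0012, -1.0]]
8 [{"xyz":[-0.0,0.04,-0.017],"delta_rot":[-0.0,-0.001,0.013]},{"xyz":[0.0,0.04,-0.017],"delta_rot":[-0.0,-0.001,0.013]},{"xyz":[0.001,0.04,-0.017],"delta_rot":[-0.0,-0.001,0.013]},{"xyz":[0.002,0.04,-0.018],"delta_rot":[-0.0,-0.001,0.013]},{"xyz":[0.002,0.039,-0.017],"delta_rot":[-0.0,-0.001,0.013]},{"xyz":[0.002,0.04,-0.017],"delta_rot":[-0.0,-0.001,0.013]},{"xyz":[0.003,0.04,-0.017],"delta_rot":[-0.0,-0.001,0.013]},{"xyz":[0.004,0.04,-0.017],"delta_rot":[-0.0,-0.001,0.013]}]
end [0.5921 0.0047 0.1499]
```

Emit:
arm_command:
  rows:
    - {"xyz":[0,0,0],"delta_rot":[0,0,0],"gripper":0.045}
    - {"xyz":[0,0,-0.005],"delta_rot":[0,0,0],"gripper":0.045}
    - {"xyz":[0,0,-0.008],"delta_rot":[0,0,0],"gripper":0.045}
    - {"xyz":[0,0,0],"delta_rot":[0,0,0],"gripper":0.01}
    - {"xyz":[0,0,0],"delta_rot":[0,0,0],"gripper":0.01}
    - {"xyz":[0,0,0],"delta_rot":[0,0,0],"gripper":0.01}
    - {"xyz":[0,0,0],"delta_rot":[0,0,0],"gripper":0.01}
  force: 40

```text
time: 12.6
tool_pos: [0.5601, 0.3228, 0.0274]
tcp_rot: [-3.137, -0.159, -0.004]
wrist_force: [-5.9, -3.2, 20.0]
width: 0.122
```

```bash
python3 - <<'E'
from h import *
st();c=snap('wrist','w10')
E
```

```text
t 12.6 p [0.5601 0.3228 0.0274] F [-5.9 -3.2 20. ] w 0.122
[[0.9949, 0.1011, 0.0027], [0.1011, -0.9949, 0.0012], [0.0028, -0.0009, -1.0]]
```

View pics/w10.png

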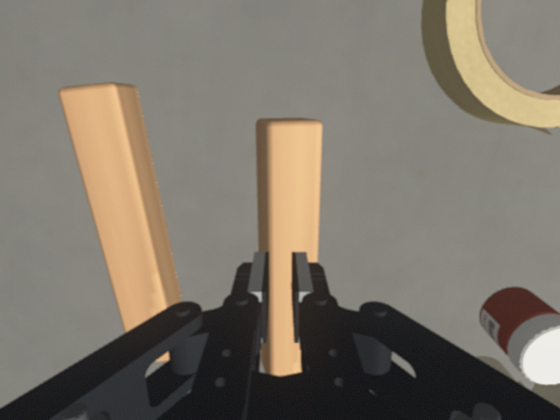

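Emit:
arm_command:
  rows:
    - {"xyz":[0,0,-0.015],"delta_rot":[0,0,0],"gripper":0.05}
    - {"xyz":[0,0,-0.01],"delta_rot":[0,0,0],"gripper":0.05}
    - {"xyz":[0,0,0],"delta_rot":[0,0,0],"gripper":0.05}
    - {"xyz":[0,0,0],"delta_rot":[0,0,0],"gripper":0.05}

```text
time: 13.05
tool_pos: [0.5586, 0.3221, 0.0483]
tcp_rot: [-3.137, -0.159, -0.001]
wrist_force: [-0.7, -0.5, -0.5]
width: 0.585
```

```bash
python3 - <<'E'
from h import *
st();c=snap('wrist','w11');save(c,'c11')
E
```

```text
t 13.05 p [0.5586 0.3221 0.0483] F [-0.7 -0.5 -0.5] w 0.585
[[0.9949, 0.1008, 0.0003], [0.1008, -0.9949, 0.0002], [0.0004, -0.0002, -1.0]]
```

View pics/w11.png

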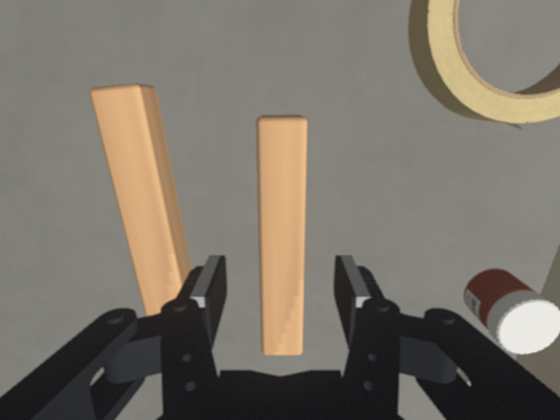

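Emit:
arm_command:
  rows:
    - {"xyz":[0.001,0,0.02],"delta_rot":[0,0,0],"gripper":0.04}
    - {"xyz":[0,0,0.02],"delta_rot":[0,0,0],"gripper":0.04}
    - {"xyz":[0,0,0],"delta_rot":[0,0,0],"gripper":0.04}
    - {"xyz":[0,0,0],"delta_rot":[0,0,0],"gripper":0.04}
    - {"xyz":[0,0,0],"delta_rot":[0,0,0],"gripper":0.04}

```text
time: 13.6
tool_pos: [0.56, 0.3224, 0.0089]
tcp_rot: [-3.137, -0.159, -0.001]
wrist_force: [0.5, 0.3, 0.6]
width: 0.468
```

```bash
python3 - <<'E'
from h import *
st();c=snap('side','s12');crop(c['pixels'],200,360,110,220,5,'s12c')
E
```

```text
t 13.6 p [0.56   0.3224 0.0089] F [0.5 0.3 0.6] w 0.468
[[0.9949, 0.1008, 0.0008], [0.1008, -0.9949, 0.0004], [0.0008, -0.0003, -1.0]]
```

View pics/s12c.png

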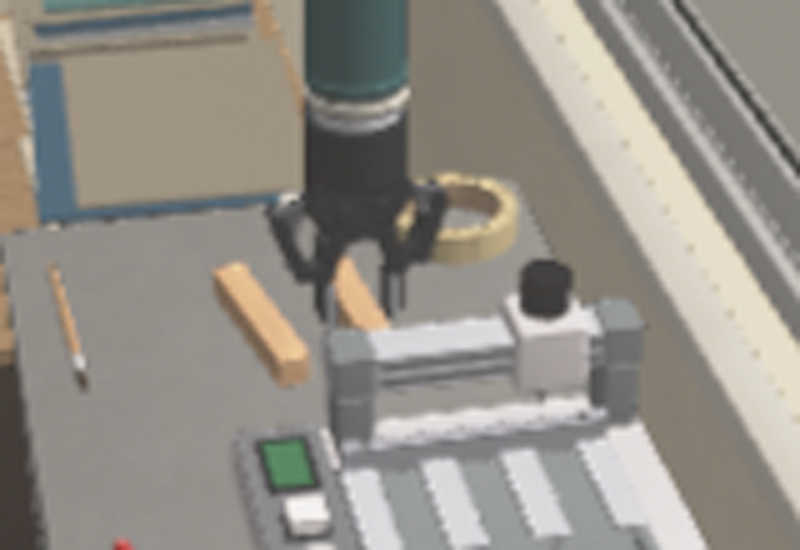

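Emit:
arm_command:
  rows:
    - {"xyz":[0,0,0],"delta_rot":[0,0,0],"gripper":0.015}
    - {"xyz":[0,0,0],"delta_rot":[0,0,0],"gripper":0.015}
    - {"xyz":[0,0,0],"delta_rot":[0,0,0],"gripper":0.015}
    - {"xyz":[0,0,0],"delta_rot":[0,0,0],"gripper":0.015}
  force: 40

```text
time: 14.05
tool_pos: [0.5605, 0.3227, 0.0096]
tcp_rot: [-3.137, -0.158, -0.003]
wrist_force: [0.7, 0.4, 6.0]
width: 0.282
```

```bash
python3 - <<'E'
from h import *
st()
E
```

```text
t 14.05 p [0.5605 0.3227 0.0096] F [0.7 0.4 6. ] w 0.282
[[0.9949, 0.1008, 0.0021], [0.1008, -0.9949, 0.0011], [0.0022, -0.0009, -1.0]]
```

Emit:
arm_command:
  rows:
    - {"xyz":[0,0,-0.01],"delta_rot":[0,0,0],"gripper":0.015}
    - {"xyz":[0,0,-0.03],"delta_rot":[0,0,0],"gripper":0.015}
    - {"xyz":[0,0,-0.04],"delta_rot":[0,0,0],"gripper":0.015}
    - {"xyz":[0,0,-0.04],"delta_rot":[0,0,0],"gripper":0.015}
    - {"xyz":[0,0,-0.04],"delta_rot":[0,0,0],"gripper":0.015}
    - {"xyz":[0,0,-0.03],"delta_rot":[0,0,0],"gripper":0.015}
    - {"xyz":[0,0,0],"delta_rot":[0,0,0],"gripper":0.015}
    - {"xyz":[0,0,0],"delta_rot":[0,0,0],"gripper":0.015}

```text
time: 14.85
tool_pos: [0.5595, 0.3221, 0.1988]
tcp_rot: [-3.137, -0.159, -0.001]
wrist_force: [-0.9, -0.3, -2.0]
width: 0.276
```

```bash
python3 - <<'E'
from h import *
st();c=snap('wrist','w13');save(c,'c13');plan(.5925,.002,.2,0)
E
```

```text
t 14.85 p [0.5595 0.3221 0.1988] F [-0.9 -0.3 -2. ] w 0.276
[[0.9949, 0.1008, 0.0008], [0.1008, -0.9949, 0.0005], [0.0008, -0.0004, -1.0]]
7 [{"xyz":[0.0,0.046,-0.0],"delta_rot":[0.0,0.0,0.014]},{"xyz":[0.001,0.046,-0.001],"delta_rot":[0.0,0.0,0.014]},{"xyz":[0.002,0.046,-0.0],"delta_rot":[0.0,0.0,0.014]},{"xyz":[0.002,0.046,-0.001],"delta_rot":[0.0,0.0,0.014]},{"xyz":[0.003,0.045,0.0],"delta_rot":[0.0,0.0,0.014]},{"xyz":[0.003,0.046,-0.0],"delta_rot":[0.0,0.0,0.014]},{"xyz":[0.004,0.046,-0.001],"delta_rot":[0.0,0.0,0.014]}]
end [0.5924 0.002  0.2002]
```

View pics/w13.png

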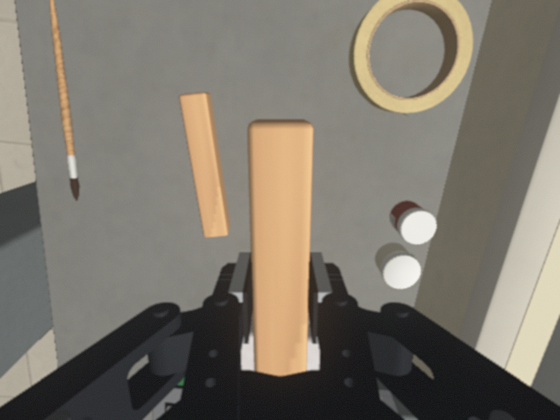

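Emit:
arm_command:
  rows:
    - {"xyz":[0,0.046,0],"delta_rot":[0,0,0.014],"gripper":0.015}
    - {"xyz":[0.001,0.046,0],"delta_rot":[0,0,0.014],"gripper":0.015}
    - {"xyz":[0.002,0.046,0],"delta_rot":[0,0,0.014],"gripper":0.015}
    - {"xyz":[0.002,0.046,0],"delta_rot":[0,0,0.014],"gripper":0.015}
    - {"xyz":[0.003,0.045,0],"delta_rot":[0,0,0.014],"gripper":0.015}
    - {"xyz":[0.003,0.046,0],"delta_rot":[0,0,0.014],"gripper":0.015}
    - {"xyz":[0.004,0.046,0],"delta_rot":[0,0,0.014],"gripper":0.015}
    - {"xyz":[0,0,0.03],"delta_rot":[0,0,0],"gripper":0.015}
    - {"xyz":[0,0,0.04],"delta_rot":[0,0,0],"gripper":0.015}
    - {"xyz":[0,0,0.03],"delta_rot":[0,0,0],"gripper":0.015}
    - {"xyz":[0,0,0],"delta_rot":[0,0,0],"gripper":0.015}
    - {"xyz":[0,0,0],"delta_rot":[0,0,0],"gripper":0.015}

```text
time: 16.1
tool_pos: [0.5915, 0.0026, 0.0961]
tcp_rot: [-3.141, -0.005, 0.008]
wrist_force: [0.7, 1.1, -0.2]
width: 0.279
```

```bash
python3 - <<'E'
from h import *
st();c=snap('wrist','w14');save(c,'c14');goto(.5925,.008,.052,0)
E
```

```text
t 16.1 p [0.5915 0.0026 0.0961] F [ 0.7  1.1 -0.2] w 0.279
[[1.0, 0.003, -0.0051], [0.003, -1.0, 0.0002], [-0.0051, -0.0002, -1.0]]
az 0.18 rotvec needed [-0.      0.001   0.0032] shift(cur tool) [-0.0007 -0.0054  0.0461] shift(goal tool) [-0.0008 -0.0054  0.0461]
```

View pics/w14.png

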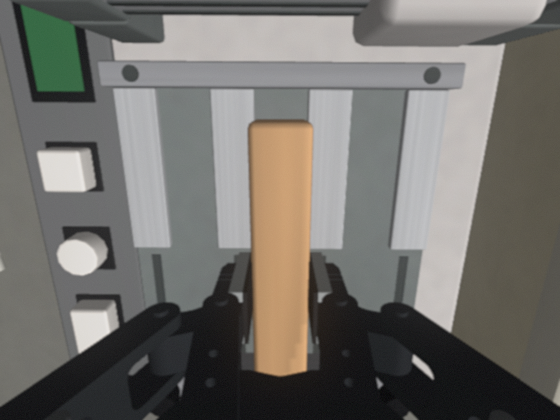

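Emit:
arm_command:
  rows:
    - {"xyz":[0,-0.003,0.015],"delta_rot":[0,0,0.002],"gripper":0.015}
    - {"xyz":[0,-0.003,0.015],"delta_rot":[0,0,0],"gripper":0.015}
    - {"xyz":[0,0,0.01],"delta_rot":[0,0,0],"gripper":0.015}
    - {"xyz":[0,0,0.003],"delta_rot":[0,0,0],"gripper":0.015}
    - {"xyz":[0,0,0],"delta_rot":[0,0,0],"gripper":0.015}
    - {"xyz":[0,0,0],"delta_rot":[0,0,0],"gripper":0.015}

```text
time: 16.75
tool_pos: [0.5937, 0.0085, 0.0555]
tcp_rot: [3.142, 0.002, 0.0]
wrist_force: [0.0, -0.7, -0.6]
width: 0.282
```

```bash
python3 - <<'E'
from h import *
st();c=snap('wrist','w15');save(c,'c15');goto(.5925,.008,.052,0)
E
```

```text
t 16.75 p [0.5937 0.0085 0.0555] F [ 0.  -0.7 -0.6] w 0.282
[[1.0, 0.001, 0.0003], [0.001, -1.0, -0.0001], [0.0003, 0.0001, -1.0]]
az 0.05 rotvec needed [ 0.     -0.0006  0.0009] shift(cur tool) [-0.0013  0.0004  0.0037] shift(goal tool) [-0.0013  0.0004  0.0037]
```

View pics/w15.png

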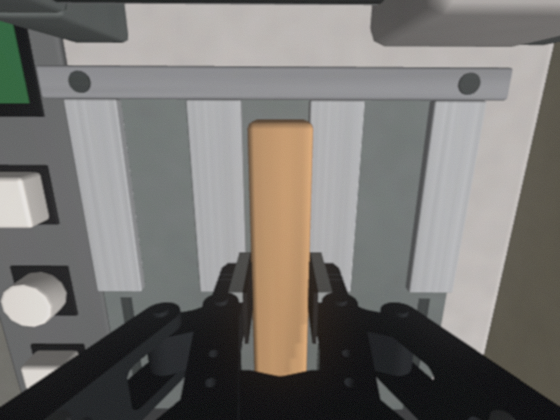

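Emit:
arm_command:
  rows:
    - {"xyz":[-0.002,0,0.002],"delta_rot":[0,0,0],"gripper":0.015}
    - {"xyz":[0,0,0.002],"delta_rot":[0,0,0],"gripper":0.015}
    - {"xyz":[0,0,0.002],"delta_rot":[0,0,0],"gripper":0.015}
    - {"xyz":[0,0,0],"delta_rot":[0,0,0],"gripper":0.015}
    - {"xyz":[0,0,0],"delta_rot":[0,0,0],"gripper":0.015}

```text
time: 17.3
tool_pos: [0.5915, 0.0084, 0.0496]
tcp_rot: [3.142, 0.002, 0.0]
wrist_force: [-1.4, 0.0, 3.2]
width: 0.284
```

Bar on the groove floor (z as expected, 3 N). Now I'll push it toward the fence.

Emit:
arm_command:
  rows:
    - {"xyz":[0,-0.003,0],"delta_rot":[0,0,0],"gripper":0.015}
    - {"xyz":[0,-0.003,0],"delta_rot":[0,0,0],"gripper":0.015}
    - {"xyz":[0,-0.001,0],"delta_rot":[0,0,0],"gripper":0.015}
    - {"xyz":[0,0,0],"delta_rot":[0,0,0],"gripper":0.015}

```text
time: 17.7
tool_pos: [0.5919, 0.0156, 0.0496]
tcp_rot: [3.142, 0.002, 0.001]
wrist_force: [0.8, -1.9, 4.2]
width: 0.279
```

Emit:
arm_command:
  rows:
    - {"xyz":[0,-0.002,0],"delta_rot":[0,0,0],"gripper":0.015}
    - {"xyz":[0,-0.002,0],"delta_rot":[0,0,0],"gripper":0.015}
    - {"xyz":[0,0,0],"delta_rot":[0,0,0],"gripper":0.015}

```text
time: 18.0
tool_pos: [0.5918, 0.0166, 0.0496]
tcp_rot: [3.137, 0.004, 0.001]
wrist_force: [-0.1, -11.7, 2.9]
width: 0.281
```

Emit:
arm_command:
  rows:
    - {"xyz":[0,0.002,0],"delta_rot":[0,0,0],"gripper":0.015}
    - {"xyz":[0,0,-0.001],"delta_rot":[0,0,0],"gripper":0.04}
    - {"xyz":[0,0,0],"delta_rot":[0,0,0],"gripper":0.04}
    - {"xyz":[0,0,-0.01],"delta_rot":[0,0,0],"gripper":0.04}
    - {"xyz":[0,0,-0.03],"delta_rot":[0,0,0],"gripper":0.04}
    - {"xyz":[0,0,-0.045],"delta_rot":[0,0,0],"gripper":0.05}
    - {"xyz":[0,0,-0.045],"delta_rot":[0,0,0],"gripper":0.05}
    - {"xyz":[0,0,-0.045],"delta_rot":[0,0,0],"gripper":0.05}
    - {"xyz":[0,0.02,-0.03],"delta_rot":[0,0,0],"gripper":0.05}
    - {"xyz":[0,0.02,0],"delta_rot":[0,0,0],"gripper":0.05}
    - {"xyz":[0,0,0],"delta_rot":[0,0,0],"gripper":0.05}
    - {"xyz":[0,0,0],"delta_rot":[0,0,0],"gripper":0.05}

```text
time: 19.2
tool_pos: [0.591, -0.0222, 0.2553]
tcp_rot: [-3.141, -0.0, 0.001]
wrist_force: [-1.5, 0.9, -0.2]
width: 0.59
```

```bash
python3 - <<'E'
from h import *
st();c=snap('wrist','w16');save(c,'c16');plan(.52,.25,.25,0)
E
```

```text
t 19.2 p [ 0.591  -0.0222  0.2553] F [-1.5  0.9 -0.2] w 0.59
[[1.0, 0.0003, -0.0005], [0.0003, -1.0, 0.0008], [-0.0005, -0.0008, -1.0]]
6 [{"xyz":[-0.012,-0.045,0.001],"delta_rot":[-0.0,0.0,0.0]},{"xyz":[-0.012,-0.046,0.001],"delta_rot":[-0.0,0.0,0.0]},{"xyz":[-0.011,-0.045,0.0],"delta_rot":[-0.0,0.0,0.0]},{"xyz":[-0.012,-0.045,0.001],"delta_rot":[-0.0,0.0,0.0]},{"xyz":[-0.012,-0.046,0.001],"delta_rot":[-0.0,0.0,0.0]},{"xyz":[-0.012,-0.045,0.001],"delta_rot":[-0.0,0.0,0.0]}]
end [0.5195 0.2501 0.2499]
```

View pics/w16.png

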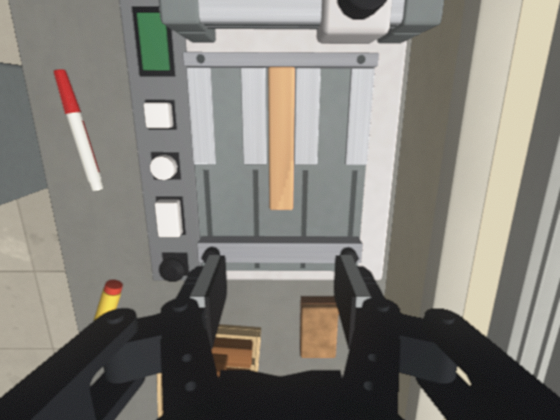

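Emit:
arm_command:
  rows:
    - {"xyz":[-0.012,-0.046,0],"delta_rot":[0,0,0],"gripper":0.05}
    - {"xyz":[-0.012,-0.046,0],"delta_rot":[0,0,0],"gripper":0.05}
    - {"xyz":[-0.012,-0.046,0],"delta_rot":[0,0,0],"gripper":0.05}
    - {"xyz":[-0.012,-0.046,0],"delta_rot":[0,0,0],"gripper":0.05}
    - {"xyz":[-0.012,-0.046,0],"delta_rot":[0,0,0],"gripper":0.05}
    - {"xyz":[-0.012,-0.046,0],"delta_rot":[0,0,0],"gripper":0.05}
    - {"xyz":[0,0,0],"delta_rot":[0,0,0],"gripper":0.05}
    - {"xyz":[0,0,0],"delta_rot":[0,0,0],"gripper":0.05}
    - {"xyz":[0,0,0],"delta_rot":[0,0,0],"gripper":0.05}

```text
time: 20.15
tool_pos: [0.5187, 0.253, 0.2544]
tcp_rot: [3.14, 0.002, -0.002]
wrist_force: [0.2, -0.4, 0.0]
width: 0.586
```

```bash
python3 - <<'E'
from h import *
st();c=snap('wrist','w17');save(c,'c17');crop(c['pixels'],180,380,0,200,3,'w17a')
E
```

```text
t 20.15 p [0.5187 0.253  0.2544] F [ 0.2 -0.4  0. ] w 0.586
[[1.0, 0.0014, -0.0014], [0.0014, -1.0, -0.0011], [-0.0014, 0.0011, -1.0]]
```

View pics/w17a.png

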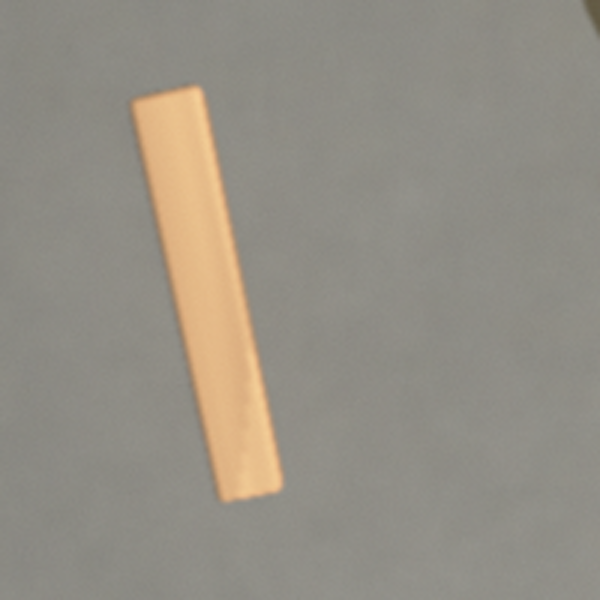

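```bash
python3 - <<'E'
from h import *
c=load('c17')
quad(c,[(180+x/3,y/3) for x,y in [(132,103),(202,88),(283,487),(221,500)]],.023)
plan(.488,.329,.05,11.3)
E
```

```text
centre [0.4871 0.3287] edges [0.0242 0.1377 0.024  0.1381] az of 01->23 axis 101.26
5 [{"xyz":[-0.006,-0.015,0.041],"delta_rot":[0.0,0.0,-0.039]},{"xyz":[-0.006,-0.016,0.041],"delta_rot":[0.0,0.0,-0.039]},{"xyz":[-0.005,-0.016,0.041],"delta_rot":[0.0,0.0,-0.039]},{"xyz":[-0.004,-0.016,0.041],"delta_rot":[0.0,0.0,-0.039]},{"xyz":[-0.004,-0.016,0.041],"delta_rot":[0.0,0.0,-0.039]}]
end [0.4877 0.3293 0.0496]
```

Emit:
arm_command:
  rows:
    - {"xyz":[-0.006,-0.015,0.041],"delta_rot":[0,0,-0.039],"gripper":0.045}
    - {"xyz":[-0.006,-0.016,0.041],"delta_rot":[0,0,-0.039],"gripper":0.045}
    - {"xyz":[-0.005,-0.016,0.041],"delta_rot":[0,0,-0.039],"gripper":0.045}
    - {"xyz":[-0.004,-0.016,0.041],"delta_rot":[0,0,-0.039],"gripper":0.045}
    - {"xyz":[-0.004,-0.016,0.041],"delta_rot":[0,0,-0.039],"gripper":0.045}
    - {"xyz":[0,0,0],"delta_rot":[0,0,0],"gripper":0.045}
    - {"xyz":[0,0,0],"delta_rot":[0,0,0],"gripper":0.045}
    - {"xyz":[0,0,0],"delta_rot":[0,0,0],"gripper":0.045}

```text
time: 21.0
tool_pos: [0.4903, 0.3302, 0.0526]
tcp_rot: [-3.125, -0.304, -0.006]
wrist_force: [0.1, 0.8, 0.0]
width: 0.526
```

```bash
python3 - <<'E'
from h import *
st();c=snap('wrist','w18');goto(.4875,.329,.009,11.3)
E
```

```text
t 21.0 p [0.4903 0.3302 0.0526] F [0.1 0.8 0. ] w 0.526
[[0.9812, 0.1929, 0.0034], [0.1929, -0.9812, 0.0017], [0.0036, -0.001, -1.0]]
az 11.12 rotvec needed [-0.0015 -0.0047 -0.0031] shift(cur tool) [-0.0036  0.0009  0.0441] shift(goal tool) [-0.0034  0.0008  0.0442]
```

View pics/w18.png

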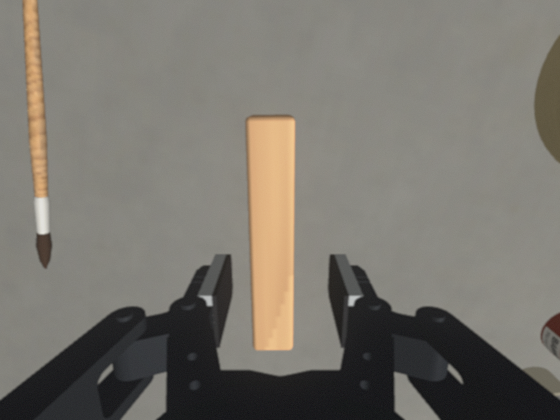

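Emit:
arm_command:
  rows:
    - {"xyz":[-0.003,0,0.02],"delta_rot":[0,0,0],"gripper":0.045}
    - {"xyz":[0,0,0.02],"delta_rot":[0,0,0],"gripper":0.045}
    - {"xyz":[0,0,0.004],"delta_rot":[0,0,0],"gripper":0.045}
    - {"xyz":[0,0,0],"delta_rot":[0,0,0],"gripper":0.045}
    - {"xyz":[0,0,0],"delta_rot":[0,0,0],"gripper":0.015}
    - {"xyz":[0,0,0],"delta_rot":[0,0,0],"gripper":0.015}
    - {"xyz":[0,0,0],"delta_rot":[0,0,0],"gripper":0.015}
    - {"xyz":[0,0,0],"delta_rot":[0,0,0],"gripper":0.015}
    - {"xyz":[0,0,0],"delta_rot":[0,0,0],"gripper":0.015}
  force: 40

```text
time: 21.95
tool_pos: [0.4867, 0.3306, 0.0083]
tcp_rot: [-3.125, -0.307, -0.005]
wrist_force: [0.1, -1.1, 6.5]
width: 0.28
```

Emit:
arm_command:
  rows:
    - {"xyz":[0,0,-0.01],"delta_rot":[0,0,0],"gripper":0.015}
    - {"xyz":[0,0,-0.03],"delta_rot":[0,0,0],"gripper":0.015}
    - {"xyz":[0,0,-0.04],"delta_rot":[0,0,0],"gripper":0.015}
    - {"xyz":[0,0,-0.04],"delta_rot":[0,0,0],"gripper":0.015}
    - {"xyz":[0,0,-0.04],"delta_rot":[0,0,0],"gripper":0.015}
    - {"xyz":[0,0,-0.03],"delta_rot":[0,0,0],"gripper":0.015}
    - {"xyz":[0,0,0],"delta_rot":[0,0,0],"gripper":0.015}
    - {"xyz":[0,0,0],"delta_rot":[0,0,0],"gripper":0.015}

```text
time: 22.75
tool_pos: [0.4852, 0.3299, 0.1974]
tcp_rot: [-3.126, -0.308, -0.003]
wrist_force: [0.8, 0.9, -0.8]
width: 0.282
```

```bash
python3 - <<'E'
from h import *
st();c=snap('wrist','w19');plan(.5385,.006,.2,0)
E
```

```text
t 22.75 p [0.4852 0.3299 0.1974] F [ 0.8  0.9 -0.8] w 0.282
[[0.9808, 0.1949, 0.0016], [0.1949, -0.9808, 0.001], [0.0017, -0.0007, -1.0]]
7 [{"xyz":[-0.001,0.047,-0.001],"delta_rot":[0.0,0.0,0.028]},{"xyz":[-0.001,0.047,-0.0],"delta_rot":[0.0,0.0,0.028]},{"xyz":[0.002,0.046,-0.001],"delta_rot":[0.0,0.0,0.028]},{"xyz":[0.002,0.047,-0.0],"delta_rot":[0.0,0.0,0.028]},{"xyz":[0.004,0.047,-0.001],"delta_rot":[0.0,0.0,0.028]},{"xyz":[0.005,0.046,-0.001],"delta_rot":[0.0,0.0,0.028]},{"xyz":[0.007,0.047,-0.0],"delta_rot":[0.0,0.0,0.028]}]
end [0.5388 0.0059 0.1998]
```

View pics/w19.png

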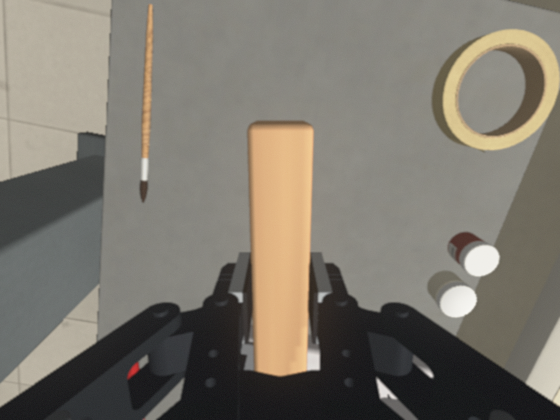

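Emit:
arm_command:
  rows:
    - {"xyz":[-0.001,0.047,0],"delta_rot":[0,0,0.028],"gripper":0.015}
    - {"xyz":[-0.001,0.047,0],"delta_rot":[0,0,0.028],"gripper":0.015}
    - {"xyz":[0.002,0.046,0],"delta_rot":[0,0,0.028],"gripper":0.015}
    - {"xyz":[0.002,0.047,0],"delta_rot":[0,0,0.028],"gripper":0.015}
    - {"xyz":[0.004,0.047,0],"delta_rot":[0,0,0.028],"gripper":0.015}
    - {"xyz":[0.005,0.046,0],"delta_rot":[0,0,0.028],"gripper":0.015}
    - {"xyz":[0.007,0.047,0],"delta_rot":[0,0,0.028],"gripper":0.015}
    - {"xyz":[0,0,0.04],"delta_rot":[0,0,0],"gripper":0.015}
    - {"xyz":[0,0,0.04],"delta_rot":[0,0,0],"gripper":0.015}
    - {"xyz":[0,0,0.04],"delta_rot":[0,0,0],"gripper":0.015}
    - {"xyz":[0,0,0],"delta_rot":[0,0,0],"gripper":0.015}
    - {"xyz":[0,0,0],"delta_rot":[0,0,0],"gripper":0.015}

```text
time: 24.0
tool_pos: [0.5373, 0.0063, 0.0743]
tcp_rot: [-3.141, -0.0, 0.009]
wrist_force: [0.7, 0.2, -0.2]
width: 0.279
```

```bash
python3 - <<'E'
from h import *
st();c=snap('wrist','w20');save(c,'c20');goto(.538,.008,.055,0)
E
```

```text
t 24.0 p [0.5373 0.0063 0.0743] F [ 0.7  0.2 -0.2] w 0.279
[[1.0, 0.0, -0.0055], [0.0, -1.0, 0.0002], [-0.0055, -0.0002, -1.0]]
az 0.01 rotvec needed [-0.      0.0008  0.0002] shift(cur tool) [-0.0015 -0.0016  0.0215] shift(goal tool) [-0.0015 -0.0016  0.0215]
```

View pics/w20.png

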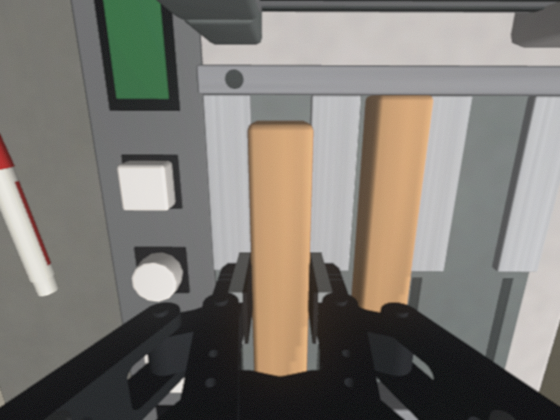

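Emit:
arm_command:
  rows:
    - {"xyz":[0,0,0.01],"delta_rot":[0,0,0],"gripper":0.015}
    - {"xyz":[0,0,0.008],"delta_rot":[0,0,0],"gripper":0.015}
    - {"xyz":[0,0,0],"delta_rot":[0,0,0],"gripper":0.015}
    - {"xyz":[0,0,0],"delta_rot":[0,0,0],"gripper":0.015}
    - {"xyz":[0,0,0],"delta_rot":[0,0,0],"gripper":0.015}

```text
time: 24.55
tool_pos: [0.5399, 0.0063, 0.0588]
tcp_rot: [3.142, 0.0, 0.001]
wrist_force: [0.2, 0.3, -0.9]
width: 0.281
```

```bash
python3 - <<'E'
from h import *
st();c=snap('wrist','w21');save(c,'c21');crop(c['pixels'],180,440,60,260,3,'w21a')
E
```

```text
t 24.55 p [0.5399 0.0063 0.0588] F [ 0.2  0.3 -0.9] w 0.281
[[1.0, 0.0001, 0.0008], [0.0001, -1.0, -0.0], [0.0008, 0.0, -1.0]]
```

View pics/w21a.png

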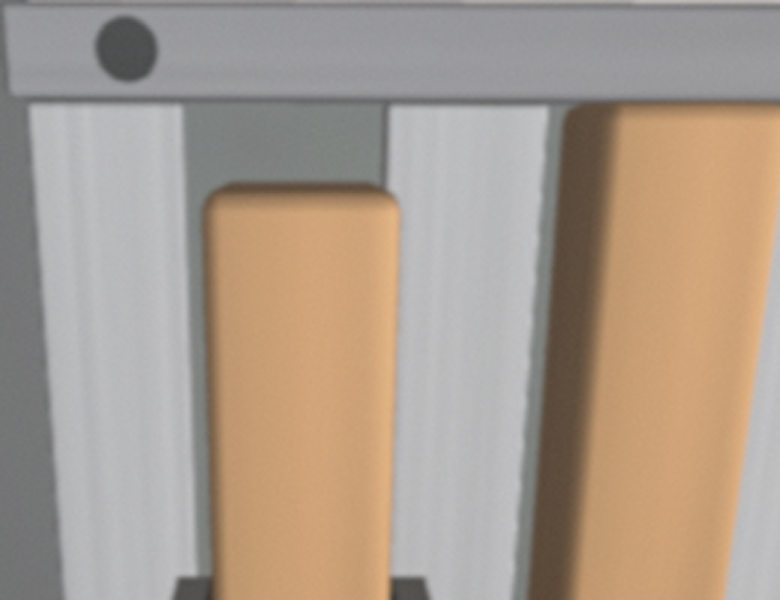

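Emit:
arm_command:
  rows:
    - {"xyz":[-0.002,0,0.002],"delta_rot":[0,0,0],"gripper":0.015}
    - {"xyz":[0,0,0.004],"delta_rot":[0,0,0],"gripper":0.015}
    - {"xyz":[0,0,0.003],"delta_rot":[0,0,0],"gripper":0.015}
    - {"xyz":[0,0,0.001],"delta_rot":[0,0,0],"gripper":0.015}
    - {"xyz":[0,0,0],"delta_rot":[0,0,0],"gripper":0.015}
    - {"xyz":[0,0,0],"delta_rot":[0,0,0],"gripper":0.015}

```text
time: 25.2
tool_pos: [0.5373, 0.0062, 0.0483]
tcp_rot: [-3.142, 0.0, 0.001]
wrist_force: [-2.2, 0.5, 3.6]
width: 0.284
```

Emit:
arm_command:
  rows:
    - {"xyz":[0,-0.004,0],"delta_rot":[0,0,0],"gripper":0.015}
    - {"xyz":[0,-0.004,0],"delta_rot":[0,0,0],"gripper":0.015}
    - {"xyz":[0,-0.003,0],"delta_rot":[0,0,0],"gripper":0.015}
    - {"xyz":[0,0,0],"delta_rot":[0,0,0],"gripper":0.015}

```text
time: 25.6
tool_pos: [0.5379, 0.0173, 0.0483]
tcp_rot: [3.141, 0.001, 0.001]
wrist_force: [0.6, -3.0, 0.3]
width: 0.283
```

Emit:
arm_command:
  rows:
    - {"xyz":[0,-0.002,0],"delta_rot":[0,0,0],"gripper":0.015}
    - {"xyz":[0,-0.002,0],"delta_rot":[0,0,0],"gripper":0.015}
    - {"xyz":[0,0,0],"delta_rot":[0,0,0],"gripper":0.015}

```text
time: 25.9
tool_pos: [0.5379, 0.0174, 0.0486]
tcp_rot: [3.135, 0.004, 0.001]
wrist_force: [-1.0, -16.8, 1.5]
width: 0.285
```

Home against the fence (about 17 N). I'll relax, release and rise.

Emit:
arm_command:
  rows:
    - {"xyz":[0,0.003,0],"delta_rot":[0,0,0],"gripper":0.015}
    - {"xyz":[0,0,-0.001],"delta_rot":[0,0,0],"gripper":0.038}
    - {"xyz":[0,0,0],"delta_rot":[0,0,0],"gripper":0.038}
    - {"xyz":[0,0,-0.01],"delta_rot":[0,0,0],"gripper":0.038}
    - {"xyz":[0,0,-0.03],"delta_rot":[0,0,0],"gripper":0.038}
    - {"xyz":[0,0,-0.045],"delta_rot":[0,0,0],"gripper":0.05}
    - {"xyz":[0,0,-0.045],"delta_rot":[0,0,0],"gripper":0.05}
    - {"xyz":[0,0.02,-0.02],"delta_rot":[0,0,0],"gripper":0.05}
    - {"xyz":[0.02,0.04,0],"delta_rot":[0,0,0],"gripper":0.05}
    - {"xyz":[0.03,0.03,0],"delta_rot":[0,0,0],"gripper":0.05}
    - {"xyz":[0,0,0],"delta_rot":[0,0,0],"gripper":0.05}
    - {"xyz":[0,0,0],"delta_rot":[0,0,0],"gripper":0.05}

```text
time: 27.1
tool_pos: [0.5877, -0.0719, 0.1995]
tcp_rot: [-3.141, 0.002, 0.001]
wrist_force: [0.5, 0.6, 0.5]
width: 0.585
```

```bash
python3 - <<'E'
from h import *
st();c=snap('wrist','w22');save(c,'c22');crop(c['pixels'],130,400,20,220,3,'w22a')
E
```

```text
t 27.1 p [ 0.5877 -0.0719  0.1995] F [0.5 0.6 0.5] w 0.585
[[1.0, -0.0011, -0.0004], [-0.0011, -1.0, 0.0006], [-0.0004, -0.0006, -1.0]]
```

View pics/w22.png

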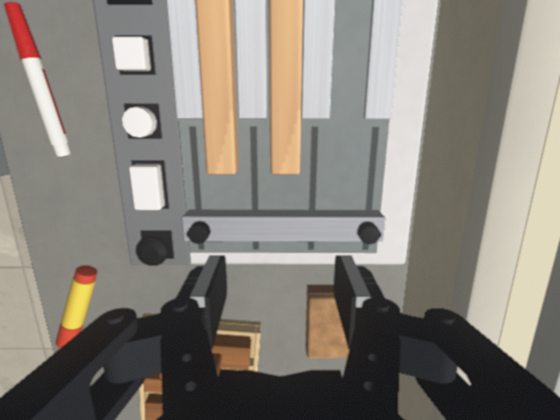

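View pics/w22a.png

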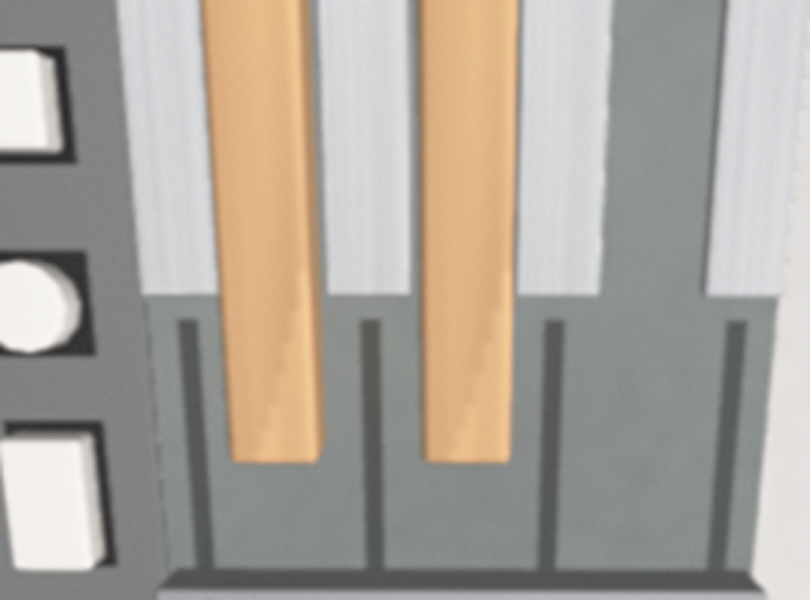

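```bash
python3 - <<'E'
from h import *
c=load('c22')
A=lambda L:[(130+x/3,20+y/3) for x,y in L]
for z in(.061,.064): print(np.round(px2plane(c,A([(275,462),(468,462)]),z)[:,:2],4).tolist())
print(np.round(px2plane(c,A([(162,590),(460,590),(765,590)]),.062)[:,:2],4).tolist())
print(np.round(px2plane(c,A([(180,571),(745,571)]),.04)[:,:2],4).tolist())
E
```

```text
[[0.5378, -0.0547], [0.593, -0.0547]]
[[0.5383, -0.054], [0.593, -0.0541]]
[[0.5024, -0.0931], [0.5908, -0.0931], [0.6813, -0.0932]]
[[0.502, -0.0943], [0.6816, -0.0945]]
```

```bash
python3 - <<'E'
from h import *
plan(.4868,-.3567,.15,85.2)
E
```

```text
11 [{"xyz":[-0.009,0.026,0.004],"delta_rot":[-0.0,0.0,-0.135]},{"xyz":[-0.013,0.024,0.005],"delta_rot":[-0.0,0.0,-0.135]},{"xyz":[-0.015,0.023,0.004],"delta_rot":[-0.0,0.0,-0.135]},{"xyz":[-0.019,0.02,0.005],"delta_rot":[-0.0,0.0,-0.135]},{"xyz":[-0.021,0.018,0.004],"delta_rot":[-0.0,0.0,-0.135]},{"xyz":[-0.023,0.014,0.005],"delta_rot":[-0.0,0.0,-0.135]},{"xyz":[-0.026,0.012,0.004],"delta_rot":[-0.0,0.0,-0.135]},{"xyz":[-0.026,0.008,0.005],"delta_rot":[-0.0,0.0,-0.135]},{"xyz":[-0.027,0.004,0.004],"delta_rot":[-0.0,0.0,-0.135]},{"xyz":[-0.028,0.0,0.005],"delta_rot":[-0.0,0.0,-0.135]},{"xyz":[-0.027,-0.003,0.004],"delta_rot":[-0.0,0.0,-0.135]}]
end [ 0.4867 -0.3568  0.1501]
```

Emit:
arm_command:
  rows:
    - {"xyz":[-0.009,0.026,0.004],"delta_rot":[0,0,-0.135],"gripper":0.03}
    - {"xyz":[-0.013,0.024,0.005],"delta_rot":[0,0,-0.135],"gripper":0.03}
    - {"xyz":[-0.015,0.023,0.004],"delta_rot":[0,0,-0.135],"gripper":0.03}
    - {"xyz":[-0.019,0.02,0.005],"delta_rot":[0,0,-0.135],"gripper":0.03}
    - {"xyz":[-0.021,0.018,0.004],"delta_rot":[0,0,-0.135],"gripper":0.03}
    - {"xyz":[-0.023,0.014,0.005],"delta_rot":[0,0,-0.135],"gripper":0.03}
    - {"xyz":[-0.026,0.012,0.004],"delta_rot":[0,0,-0.135],"gripper":0.03}
    - {"xyz":[-0.026,0.008,0.005],"delta_rot":[0,0,-0.135],"gripper":0.03}
    - {"xyz":[-0.027,0.004,0.004],"delta_rot":[0,0,-0.135],"gripper":0.03}
    - {"xyz":[-0.028,0,0.005],"delta_rot":[0,0,-0.135],"gripper":0.03}
    - {"xyz":[-0.027,-0.003,0.004],"delta_rot":[0,0,-0.135],"gripper":0.03}

```text
time: 28.25
tool_pos: [0.4865, -0.3564, 0.1501]
tcp_rot: [-2.306, -2.132, -0.0]
wrist_force: [1.4, -0.1, -0.3]
width: 0.353
```

Emit:
arm_command:
  rows:
    - {"xyz":[0,0,0.03],"delta_rot":[0,0,0],"gripper":0.03}
    - {"xyz":[0,0,0.03],"delta_rot":[0,0,0],"gripper":0.03}
    - {"xyz":[0,0,0],"delta_rot":[0,0,0],"gripper":0.03}
    - {"xyz":[0,0,0],"delta_rot":[0,0,0],"gripper":0.03}

```text
time: 28.65
tool_pos: [0.4868, -0.3558, 0.0901]
tcp_rot: [-2.312, -2.124, 0.0]
wrist_force: [-0.5, -1.2, -0.3]
width: 0.352
```

```bash
python3 - <<'E'
from h import *
st();c=snap('wrist','w23');goto(.4868,-.3567,.041,85.2)
E
```

```text
t 28.65 p [ 0.4868 -0.3558  0.0901] F [-0.5 -1.2 -0.3] w 0.352
[[0.0846, 0.9964, -0.0016], [0.9964, -0.0846, 0.0015], [0.0014, -0.0017, -1.0]]
az 85.15 rotvec needed [ 0.0007  0.0003 -0.0008] shift(cur tool) [-0.0001 -0.0011  0.0504] shift(goal tool) [-0.0001 -0.0011  0.0504]
```

View pics/w23.png

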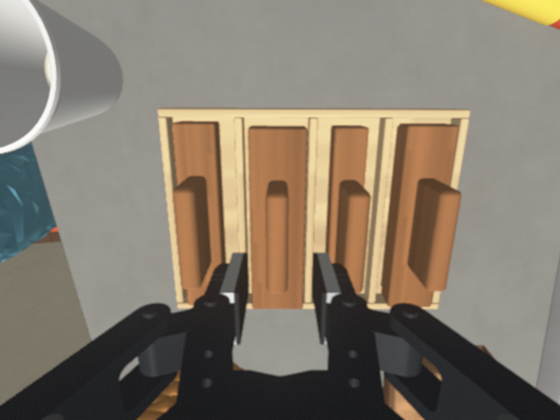

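Emit:
arm_command:
  rows:
    - {"xyz":[-0.001,0,0.02],"delta_rot":[0,0,0],"gripper":0.03}
    - {"xyz":[0,0,0.02],"delta_rot":[0,0,0],"gripper":0.03}
    - {"xyz":[0,0,0.009],"delta_rot":[0,0,0],"gripper":0.03}
    - {"xyz":[0,0,0],"delta_rot":[0,0,0],"gripper":0.03}
    - {"xyz":[0,0,0],"delta_rot":[0,0,0],"gripper":0.03}

```text
time: 29.2
tool_pos: [0.488, -0.3588, 0.0427]
tcp_rot: [2.313, 2.123, 0.0]
wrist_force: [0.1, 0.1, 0.1]
width: 0.351
```

Emit:
arm_command:
  rows:
    - {"xyz":[0,0,0],"delta_rot":[0,0,0],"gripper":0.002}
    - {"xyz":[0,0,0],"delta_rot":[0,0,0],"gripper":0.002}
    - {"xyz":[0,0,0],"delta_rot":[0,0,0],"gripper":0.002}
    - {"xyz":[0,0,0],"delta_rot":[0,0,0],"gripper":0.002}
    - {"xyz":[0,0,0],"delta_rot":[0,0,0],"gripper":0.002}
  force: 60

```text
time: 29.7
tool_pos: [0.488, -0.359, 0.0426]
tcp_rot: [2.313, 2.123, 0.001]
wrist_force: [-0.5, 1.2, 6.9]
width: 0.125
```

Emit:
arm_command:
  rows:
    - {"xyz":[0,0,-0.01],"delta_rot":[0,0,0],"gripper":0.002}
    - {"xyz":[0,0,-0.02],"delta_rot":[0,0,0],"gripper":0.002}
    - {"xyz":[0,0,-0.04],"delta_rot":[0,0,0],"gripper":0.002}
    - {"xyz":[0,0,-0.04],"delta_rot":[0,0,0],"gripper":0.002}
    - {"xyz":[0,0,-0.04],"delta_rot":[0,0,0],"gripper":0.002}
    - {"xyz":[0,0,0],"delta_rot":[0,0,0],"gripper":0.002}
    - {"xyz":[0,0,0],"delta_rot":[0,0,0],"gripper":0.002}

```text
time: 30.4
tool_pos: [0.4876, -0.3589, 0.1929]
tcp_rot: [2.313, 2.122, 0.001]
wrist_force: [0.4, -0.6, -2.0]
width: 0.127
```

```bash
python3 - <<'E'
from h import *
st();c=snap('wrist','w24');save(c,'c24');plan(.588,-.074,.2,90)
E
```

```text
t 30.4 p [ 0.4876 -0.3589  0.1929] F [ 0.4 -0.6 -2. ] w 0.127
[[0.0857, 0.9963, 0.0021], [0.9963, -0.0857, -0.0019], [-0.0017, 0.0023, -1.0]]
7 [{"xyz":[0.042,0.011,-0.001],"delta_rot":[-0.0,-0.0,-0.012]},{"xyz":[0.041,0.011,-0.002],"delta_rot":[-0.0,-0.0,-0.012]},{"xyz":[0.042,0.012,-0.001],"delta_rot":[-0.0,-0.0,-0.012]},{"xyz":[0.041,0.013,-0.001],"delta_rot":[-0.0,-0.0,-0.012]},{"xyz":[0.041,0.013,-0.001],"delta_rot":[-0.0,-0.0,-0.012]},{"xyz":[0.041,0.013,-0.002],"delta_rot":[-0.0,-0.0,-0.012]},{"xyz":[0.041,0.014,-0.001],"delta_rot":[-0.0,-0.0,-0.012]}]
end [ 0.5879 -0.0736  0.1999]
```

View pics/w24.png

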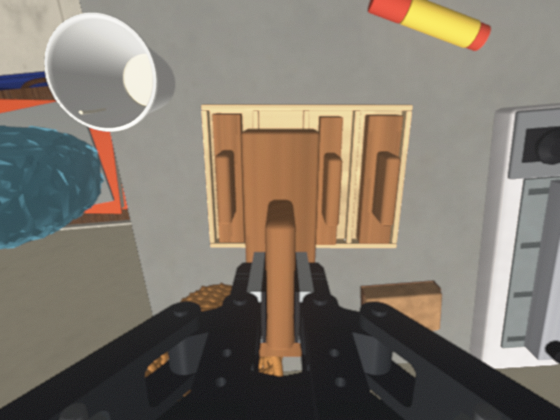

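Emit:
arm_command:
  rows:
    - {"xyz":[0.042,0.011,0],"delta_rot":[0,0,-0.012],"gripper":0.002}
    - {"xyz":[0.041,0.011,0],"delta_rot":[0,0,-0.012],"gripper":0.002}
    - {"xyz":[0.042,0.012,0],"delta_rot":[0,0,-0.012],"gripper":0.002}
    - {"xyz":[0.041,0.013,0],"delta_rot":[0,0,-0.012],"gripper":0.002}
    - {"xyz":[0.041,0.013,0],"delta_rot":[0,0,-0.012],"gripper":0.002}
    - {"xyz":[0.041,0.013,0],"delta_rot":[0,0,-0.012],"gripper":0.002}
    - {"xyz":[0.036,0.018,0],"delta_rot":[0,0,-0.012],"gripper":0.002}
    - {"xyz":[0,0,0.03],"delta_rot":[0,0,0],"gripper":0.002}
    - {"xyz":[0,0,0.03],"delta_rot":[0,0,0],"gripper":0.002}
    - {"xyz":[0,0,0.015],"delta_rot":[0,0,0],"gripper":0.002}
    - {"xyz":[0,0,0],"delta_rot":[0,0,0],"gripper":0.002}
    - {"xyz":[0,0,0],"delta_rot":[0,0,0],"gripper":0.002}

```text
time: 31.65
tool_pos: [0.5918, -0.0793, 0.1156]
tcp_rot: [-2.223, -2.218, 0.002]
wrist_force: [-0.3, -0.1, -0.2]
width: 0.131
```

```bash
python3 - <<'E'
from h import *
st();c=snap('wrist','w25');save(c,'c25');goto(.5935,-.0742,.1,90)
c=snap('side','s25');crop(c['pixels'],230,380,160,270,5,'s25c')
E
```

```text
t 31.65 p [ 0.5918 -0.0793  0.1156] F [-0.3 -0.1 -0.2] w 0.131
[[0.0024, 1.0, -0.0019], [1.0, -0.0024, 0.0003], [0.0003, -0.0019, -1.0]]
az 89.86 rotvec needed [ 0.0007  0.0001 -0.0024] shift(cur tool) [0.0053 0.0006 0.0169] shift(goal tool) [0.0053 0.0007 0.0169]
```

View pics/w25.png

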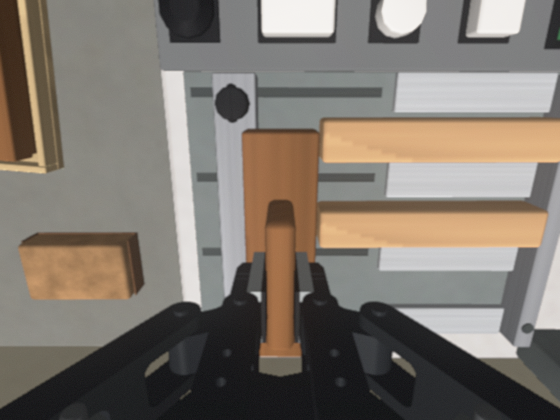

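View pics/s25c.png

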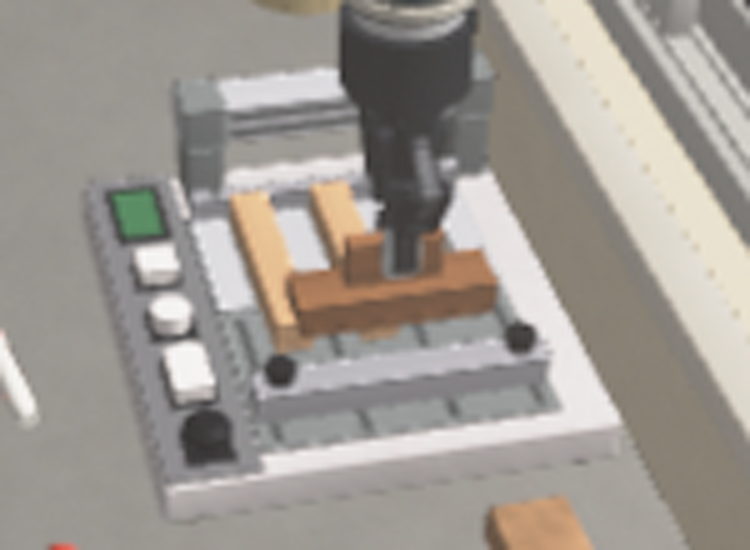

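Emit:
arm_command:
  rows:
    - {"xyz":[0.005,0.001,0.01],"delta_rot":[0,0,-0.002],"gripper":0.002}
    - {"xyz":[0,0,0.006],"delta_rot":[0,0,0],"gripper":0.002}
    - {"xyz":[0,0,0],"delta_rot":[0,0,0],"gripper":0.002}
    - {"xyz":[0,0,0],"delta_rot":[0,0,0],"gripper":0.002}
    - {"xyz":[0,0,0],"delta_rot":[0,0,0],"gripper":0.002}

```text
time: 32.25
tool_pos: [0.5935, -0.074, 0.1005]
tcp_rot: [2.221, 2.222, 0.0]
wrist_force: [0.1, 0.6, 0.3]
width: 0.126
```

```bash
python3 - <<'E'
from h import *
st();c=snap('wrist','w26');save(c,'c26');goto(.5935,-.0742,.0746,90);crop(c['pixels'],180,400,60,270,2.8,'w26a')
E
```

```text
t 32.25 p [ 0.5935 -0.074   0.1005] F [0.1 0.6 0.3] w 0.126
[[-0.0002, 1.0, 0.0002], [1.0, 0.0002, -0.0001], [-0.0001, 0.0002, -1.0]]
az 90.01 rotvec needed [0.0004 0.0001 0.0003] shift(cur tool) [-0.0001 -0.0001  0.0259] shift(goal tool) [-0.0001 -0.0001  0.0259]
```

View pics/w26a.png

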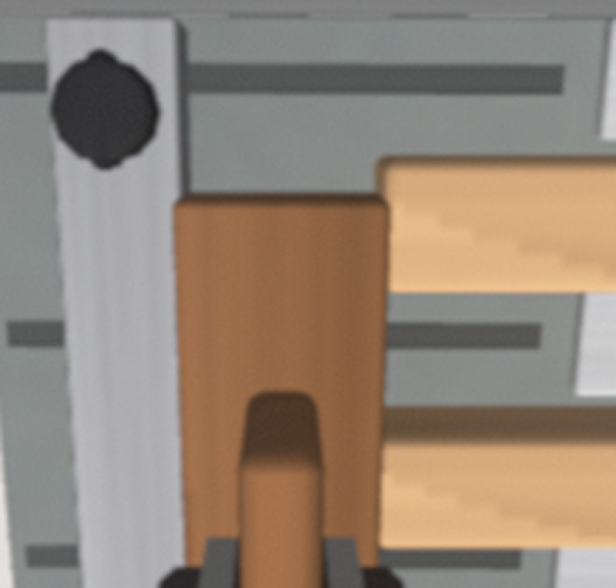

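Emit:
arm_command:
  rows:
    - {"xyz":[0,0,0.005],"delta_rot":[0,0,0],"gripper":0.002}
    - {"xyz":[0,0,0.005],"delta_rot":[0,0,0],"gripper":0.002}
    - {"xyz":[0,0,0],"delta_rot":[0,0,0],"gripper":0.002}
    - {"xyz":[0,0,0],"delta_rot":[0,0,0],"gripper":0.002}

```text
time: 32.7
tool_pos: [0.593, -0.074, 0.0898]
tcp_rot: [-2.221, -2.221, 0.001]
wrist_force: [0.2, -0.4, -1.0]
width: 0.122
```

Emit:
arm_command:
  rows:
    - {"xyz":[0,0,0.005],"delta_rot":[0,0,0],"gripper":0.002}
    - {"xyz":[0,0,0.005],"delta_rot":[0,0,0],"gripper":0.002}
    - {"xyz":[0,0,0],"delta_rot":[0,0,0],"gripper":0.002}
    - {"xyz":[0,0,0],"delta_rot":[0,0,0],"gripper":0.002}

```text
time: 33.1
tool_pos: [0.5931, -0.074, 0.0799]
tcp_rot: [-2.221, -2.221, 0.001]
wrist_force: [0.3, 0.1, -1.2]
width: 0.129
```

It's dropping in with no resistance.

Emit:
arm_command:
  rows:
    - {"xyz":[0,0,0.003],"delta_rot":[0,0,0],"gripper":0.002}
    - {"xyz":[0,0,0.003],"delta_rot":[0,0,0],"gripper":0.002}
    - {"xyz":[0,0,0],"delta_rot":[0,0,0],"gripper":0.002}
    - {"xyz":[0,0,0],"delta_rot":[0,0,0],"gripper":0.002}

```text
time: 33.5
tool_pos: [0.5937, -0.074, 0.0746]
tcp_rot: [2.221, 2.221, 0.001]
wrist_force: [-0.4, 0.0, 1.4]
width: 0.127
```

Emit:
arm_command:
  rows:
    - {"xyz":[0,0,0.002],"delta_rot":[0,0,0],"gripper":0.002}
    - {"xyz":[0,0,0.001],"delta_rot":[0,0,0],"gripper":0.002}
    - {"xyz":[0,0,0],"delta_rot":[0,0,0],"gripper":0.002}

```text
time: 33.8
tool_pos: [0.5938, -0.074, 0.0746]
tcp_rot: [2.221, 2.221, 0.001]
wrist_force: [-7.8, 1.7, 18.8]
width: 0.127
```

Emit:
arm_command:
  rows:
    - {"xyz":[0,0,-0.003],"delta_rot":[0,0,0],"gripper":0.002}
    - {"xyz":[0,0,0],"delta_rot":[0,0,0],"gripper":0.025}
    - {"xyz":[0,0,0],"delta_rot":[0,0,0],"gripper":0.025}
    - {"xyz":[0,0,-0.01],"delta_rot":[0,0,0],"gripper":0.025}
    - {"xyz":[0,0,-0.03],"delta_rot":[0,0,0],"gripper":0.025}
    - {"xyz":[0,0,-0.045],"delta_rot":[0,0,0],"gripper":0.025}
    - {"xyz":[0,-0.02,-0.045],"delta_rot":[0,0,0],"gripper":0.025}
    - {"xyz":[0,-0.04,-0.02],"delta_rot":[0,0,0],"gripper":0.025}
    - {"xyz":[0,0,0],"delta_rot":[0,0,0],"gripper":0.025}
    - {"xyz":[0,0,0],"delta_rot":[0,0,0],"gripper":0.025}

```text
time: 34.8
tool_pos: [0.5335, -0.0741, 0.2254]
tcp_rot: [2.22, 2.22, 0.002]
wrist_force: [-0.1, -0.5, 0.2]
width: 0.289
```

```bash
python3 - <<'E'
from h import *
st();c=snap('wrist','w27');save(c,'c27');crop(c['pixels'],180,480,60,300,2.6,'w27a')
c=snap('side','s27');crop(c['pixels'],230,380,160,270,5,'s27c')
E
```

```text
t 34.8 p [ 0.5335 -0.0741  0.2254] F [-0.1 -0.5  0.2] w 0.289
[[0.0001, 1.0, 0.0026], [1.0, -0.0001, -0.0004], [-0.0004, 0.0026, -1.0]]
```

View pics/w27.png

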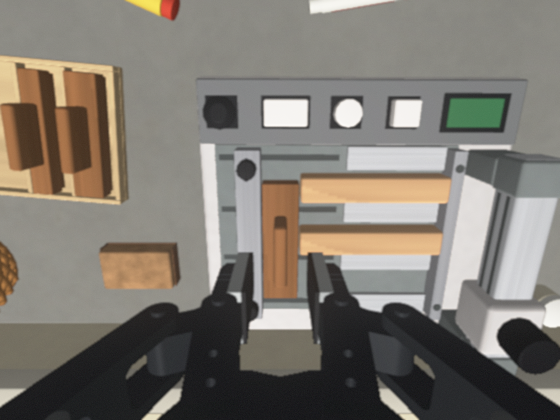

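View pics/s27c.png

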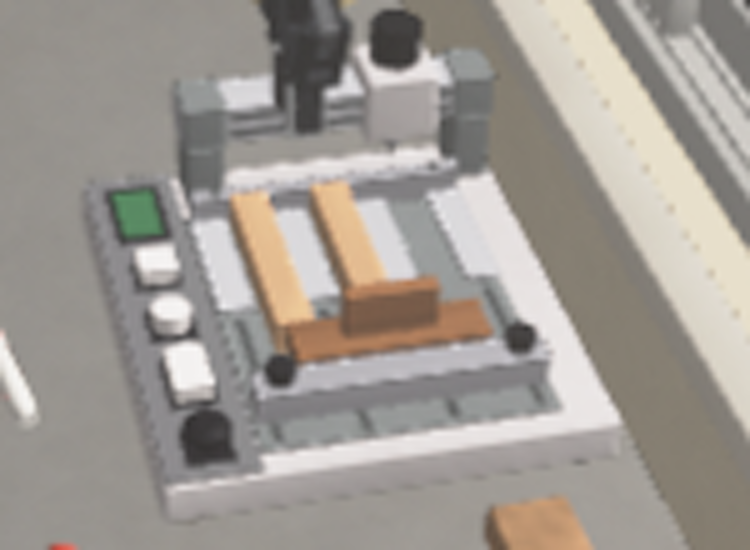

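```bash
python3 - <<'E'
from h import *
c=load('c27');P=cloud(c)
for u,v in [(286,88),(325,110),(375,110),(430,110),(286,135),(286,112),(348,112),(405,112)]: print(u,v,np.round(np.nanmedian(P[v-1:v+2,u-1:u+2].reshape(-1,3),0),4))
print(np.round(px2plane(c,[(286,113),(348,113),(406,113)],.055),4))
plan(.4697,.0413,.09,90)
E
```

```text
286 88 [ 0.4466 -0.0678  0.042 ]
325 110 [ 0.4662 -0.031   0.0419]
375 110 [0.4662 0.0163 0.0417]
430 110 [0.4662 0.0677 0.0413]
286 135 [ 0.4893 -0.0675  0.0421]
286 112 [ 0.4675 -0.0679  0.0569]
348 112 [ 0.4675 -0.0121  0.0564]
405 112 [0.4675 0.0392 0.0566]
[[ 0.4684 -0.0678  0.055 ]
 [ 0.4684 -0.0117  0.055 ]
 [ 0.4684  0.0408  0.055 ]]
4 [{"xyz":[0.029,-0.016,0.033],"delta_rot":[-0.0,-0.0,0.0]},{"xyz":[0.029,-0.016,0.034],"delta_rot":[-0.0,-0.0,0.0]},{"xyz":[0.028,-0.016,0.033],"delta_rot":[-0.0,-0.0,0.0]},{"xyz":[0.029,-0.016,0.034],"delta_rot":[-0.0,-0.0,0.0]}]
end [0.4692 0.0411 0.0895]
```

Emit:
arm_command:
  rows:
    - {"xyz":[0.029,-0.016,0.033],"delta_rot":[0,0,0],"gripper":0}
    - {"xyz":[0.029,-0.016,0.034],"delta_rot":[0,0,0],"gripper":0}
    - {"xyz":[0.028,-0.016,0.033],"delta_rot":[0,0,0],"gripper":0}
    - {"xyz":[0.029,-0.016,0.034],"delta_rot":[0,0,0],"gripper":0}
    - {"xyz":[0,0,0.015],"delta_rot":[0,0,0],"gripper":0}
    - {"xyz":[0,0,0],"delta_rot":[0,0,0],"gripper":0}
    - {"xyz":[0,0,0],"delta_rot":[0,0,0],"gripper":0}
    - {"xyz":[0,0,0],"delta_rot":[0,0,0],"gripper":0}

```text
time: 35.7
tool_pos: [0.4711, 0.0406, 0.0762]
tcp_rot: [2.221, 2.22, 0.002]
wrist_force: [0.8, -0.3, 0.3]
width: -0.0
```

```bash
python3 - <<'E'
from h import *
st();c=snap('wrist','w28');save(c,'c28');goto(.469,.041,.058,90)
c=snap('side','s28');crop(c['pixels'],230,380,150,260,5,'s28c')
E
```

```text
t 35.7 p [0.4711 0.0406 0.0762] F [ 0.8 -0.3  0.3] w -0.0
[[0.0004, 1.0, 0.0018], [1.0, -0.0004, 0.0], [0.0, 0.0018, -1.0]]
az 89.97 rotvec needed [ 0.0025 -0.     -0.0006] shift(cur tool) [ 0.0004 -0.0023  0.0185] shift(goal tool) [ 0.0004 -0.0022  0.0185]
```

View pics/w28.png

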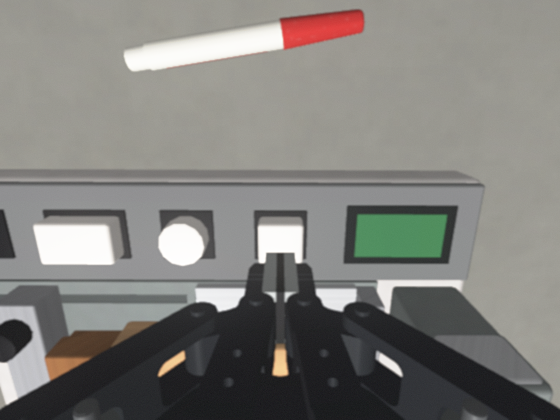

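View pics/s28c.png

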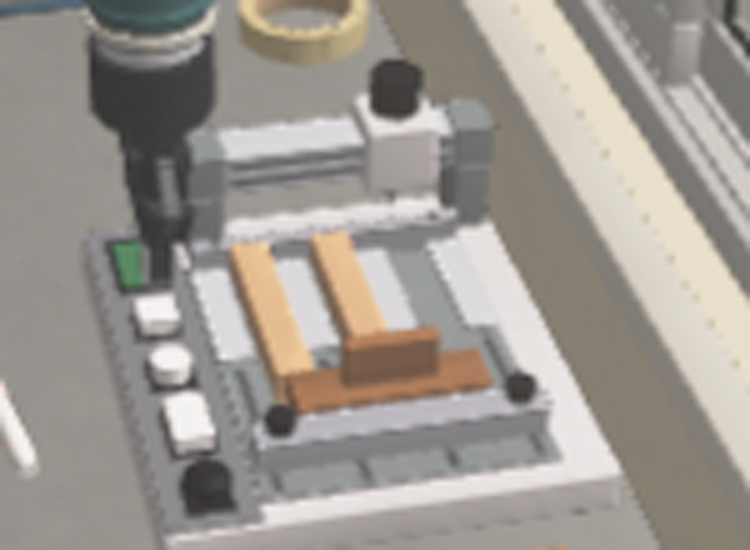

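Emit:
arm_command:
  rows:
    - {"xyz":[0,-0.002,0.01],"delta_rot":[0,0,0],"gripper":0}
    - {"xyz":[0,0,0.006],"delta_rot":[0,0,0],"gripper":0}
    - {"xyz":[0,0,0],"delta_rot":[0,0,0],"gripper":0}
    - {"xyz":[0,0,0],"delta_rot":[0,0,0],"gripper":0}

```text
time: 36.2
tool_pos: [0.4669, 0.0408, 0.0588]
tcp_rot: [-2.221, -2.221, 0.001]
wrist_force: [-0.1, 1.0, -0.7]
width: 0.002
```

Emit:
arm_command:
  rows:
    - {"xyz":[0,0,0.003],"delta_rot":[0,0,0],"gripper":0}
    - {"xyz":[0,0,0.002],"delta_rot":[0,0,0],"gripper":0}
    - {"xyz":[0,0,0],"delta_rot":[0,0,0],"gripper":0}
    - {"xyz":[0,0,0],"delta_rot":[0,0,0],"gripper":0}

```text
time: 36.6
tool_pos: [0.4676, 0.041, 0.0545]
tcp_rot: [2.221, 2.222, 0.0]
wrist_force: [0.2, -0.3, 1.8]
width: -0.001
```

Emit:
arm_command:
  rows:
    - {"xyz":[0,0,0.003],"delta_rot":[0,0,0],"gripper":0}
    - {"xyz":[0,0,0],"delta_rot":[0,0,0],"gripper":0}
    - {"xyz":[0,0,0],"delta_rot":[0,0,0],"gripper":0}

```text
time: 36.9
tool_pos: [0.4678, 0.041, 0.0515]
tcp_rot: [2.221, 2.221, 0.001]
wrist_force: [-0.7, -0.5, 2.6]
width: 0.006
```

Emit:
arm_command:
  rows:
    - {"xyz":[0,0,0.002],"delta_rot":[0,0,0],"gripper":0}
    - {"xyz":[0,0,0.002],"delta_rot":[0,0,0],"gripper":0}
    - {"xyz":[0,0,0],"delta_rot":[0,0,0],"gripper":0}
    - {"xyz":[0,0,0],"delta_rot":[0,0,0],"gripper":0}

```text
time: 37.3
tool_pos: [0.4679, 0.041, 0.0497]
tcp_rot: [-2.221, -2.222, 0.0]
wrist_force: [-7.9, -0.5, 20.9]
width: 0.001
```

Emit:
arm_command:
  rows:
    - {"xyz":[0,0,-0.01],"delta_rot":[0,0,0],"gripper":0}
    - {"xyz":[0,0.001,-0.02],"delta_rot":[0,0,0],"gripper":0}
    - {"xyz":[-0.026,0,0],"delta_rot":[0,0,0],"gripper":0}
    - {"xyz":[-0.027,0,0],"delta_rot":[0,0,0],"gripper":0}
    - {"xyz":[0,0,0.01],"delta_rot":[0,0,0],"gripper":0}
    - {"xyz":[0,0,0],"delta_rot":[0,0,0],"gripper":0}
    - {"xyz":[0,0,0],"delta_rot":[0,0,0],"gripper":0}

```text
time: 38.0
tool_pos: [0.4673, -0.0115, 0.0662]
tcp_rot: [-2.22, -2.22, 0.002]
wrist_force: [-0.1, 0.4, 0.1]
width: -0.001
```

```bash
python3 - <<'E'
from h import *
st();goto(.469,-.0118,.058,90)
c=snap('side','s29');crop(c['pixels'],230,380,150,260,5,'s29c');c=snap('wrist','w29')
E
```

```text
t 38.0 p [ 0.4673 -0.0115  0.0662] F [-0.1  0.4  0.1] w -0.001
[[-0.0001, 1.0, -0.0024], [1.0, 0.0001, 0.0006], [0.0006, -0.0024, -1.0]]
az 90.01 rotvec needed [-0.0024 -0.0006  0.0001] shift(cur tool) [-0.0003  0.0018  0.0082] shift(goal tool) [-0.0003  0.0017  0.0082]
```

View pics/s29c.png

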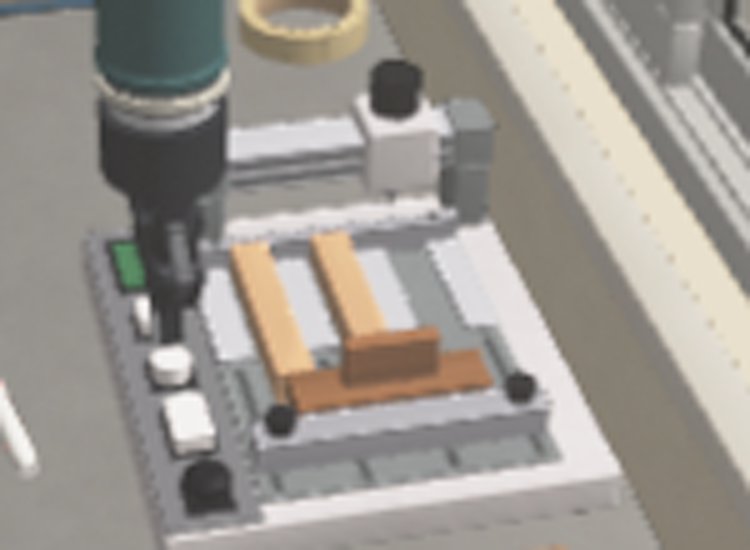

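Emit:
arm_command:
  rows:
    - {"xyz":[0,0,0.007],"delta_rot":[0,0,0],"gripper":0}
    - {"xyz":[0,0,0.003],"delta_rot":[0,0,0],"gripper":0}
    - {"xyz":[0,0,0.003],"delta_rot":[0,0,0],"gripper":0}
    - {"xyz":[0,0,0],"delta_rot":[0,0,0],"gripper":0}
    - {"xyz":[0,0,0],"delta_rot":[0,0,0],"gripper":0}

```text
time: 38.6
tool_pos: [0.4682, -0.0119, 0.0543]
tcp_rot: [-2.221, -2.221, 0.0]
wrist_force: [-1.8, 1.3, 2.0]
width: -0.001
```

Emit:
arm_command:
  rows:
    - {"xyz":[0,0,0.003],"delta_rot":[0,0,0],"gripper":0}
    - {"xyz":[0,0,0.003],"delta_rot":[0,0,0],"gripper":0}
    - {"xyz":[0,0,0],"delta_rot":[0,0,0],"gripper":0}
    - {"xyz":[0,0,0],"delta_rot":[0,0,0],"gripper":0}

```text
time: 39.0
tool_pos: [0.4687, -0.012, 0.0499]
tcp_rot: [-2.221, -2.221, -0.0]
wrist_force: [-6.1, 1.0, 14.7]
width: 0.004
```

Emit:
arm_command:
  rows:
    - {"xyz":[0,0,0.001],"delta_rot":[0,0,0],"gripper":0}
    - {"xyz":[0,0,0],"delta_rot":[0,0,0],"gripper":0}
    - {"xyz":[0,0,0],"delta_rot":[0,0,0],"gripper":0}

```text
time: 39.3
tool_pos: [0.4688, -0.012, 0.0497]
tcp_rot: [-2.221, -2.221, -0.0]
wrist_force: [-9.2, 1.1, 21.6]
width: 0.004
```

Emit:
arm_command:
  rows:
    - {"xyz":[0,0,-0.01],"delta_rot":[0,0,0],"gripper":0}
    - {"xyz":[0,0,-0.02],"delta_rot":[0,0,0],"gripper":0}
    - {"xyz":[-0.028,0,0],"delta_rot":[0,0,0],"gripper":0}
    - {"xyz":[-0.028,0,0],"delta_rot":[0,0,0],"gripper":0}
    - {"xyz":[0,0,0.01],"delta_rot":[0,0,0],"gripper":0}
    - {"xyz":[0,0,0],"delta_rot":[0,0,0],"gripper":0}
    - {"xyz":[0,0,0],"delta_rot":[0,0,0],"gripper":0}

```text
time: 40.0
tool_pos: [0.4675, -0.0675, 0.0664]
tcp_rot: [-2.22, -2.22, 0.001]
wrist_force: [-0.5, 0.3, -0.4]
width: 0.001
```

```bash
python3 - <<'E'
from h import *
st();goto(.469,-.0682,.058,90)
c=snap('side','s30');crop(c['pixels'],230,380,150,260,5,'s30c')
E
```

```text
t 40.0 p [ 0.4675 -0.0675  0.0664] F [-0.5  0.3 -0.4] w 0.001
[[-0.0001, 1.0, -0.0019], [1.0, 0.0001, 0.0006], [0.0006, -0.0019, -1.0]]
az 90.01 rotvec needed [-0.0019 -0.0006  0.0001] shift(cur tool) [-0.0007  0.0015  0.0084] shift(goal tool) [-0.0007  0.0015  0.0084]
```

View pics/s30c.png

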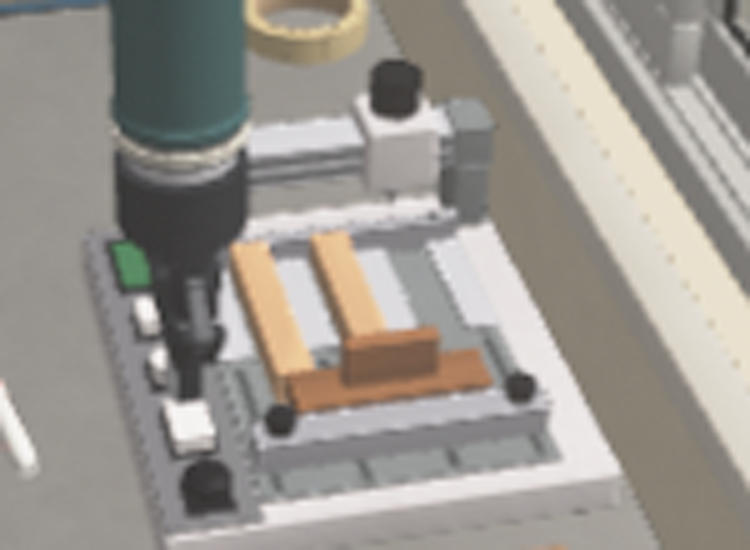

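Emit:
arm_command:
  rows:
    - {"xyz":[-0.001,0,0.007],"delta_rot":[0,0,0],"gripper":0}
    - {"xyz":[0,0,0.003],"delta_rot":[0,0,0],"gripper":0}
    - {"xyz":[0,0,0.003],"delta_rot":[0,0,0],"gripper":0}
    - {"xyz":[0,0,0.003],"delta_rot":[0,0,0],"gripper":0}
    - {"xyz":[0,0,0.003],"delta_rot":[0,0,0],"gripper":0}
    - {"xyz":[0,0,0.001],"delta_rot":[0,0,0],"gripper":0}
    - {"xyz":[0,0,0],"delta_rot":[0,0,0],"gripper":0}
    - {"xyz":[0,0,0],"delta_rot":[0,0,0],"gripper":0}

```text
time: 40.85
tool_pos: [0.4682, -0.0686, 0.0497]
tcp_rot: [-2.22, -2.22, 0.001]
wrist_force: [-10.7, 3.0, 22.5]
width: 0.002
```

Emit:
arm_command:
  rows:
    - {"xyz":[0,0,-0.01],"delta_rot":[0,0,0],"gripper":0}
    - {"xyz":[0,0,-0.04],"delta_rot":[0,0,0],"gripper":0}
    - {"xyz":[0,0,-0.045],"delta_rot":[0,0,0],"gripper":0}
    - {"xyz":[0,0,-0.045],"delta_rot":[0,0,0],"gripper":0}
    - {"xyz":[0,0,-0.045],"delta_rot":[0,0,0],"gripper":0}
    - {"xyz":[0.02,0,-0.03],"delta_rot":[0,0,0],"gripper":0}
    - {"xyz":[0.04,0,0],"delta_rot":[0,0,0],"gripper":0}
    - {"xyz":[0,0,0],"delta_rot":[0,0,0],"gripper":0}
    - {"xyz":[0,0,0],"delta_rot":[0,0,0],"gripper":0}

```text
time: 41.75
tool_pos: [0.4683, -0.0086, 0.2621]
tcp_rot: [2.218, 2.224, -0.001]
wrist_force: [-0.0, 0.1, -0.5]
width: -0.001
```

```bash
python3 - <<'E'
from h import *
st()
c=snap('side','s31');crop(c['pixels'],180,420,140,360,2.7,'s31c');c=snap('wrist','w31');save(c,'c31');c=snap('top','t31');crop(c['pixels'],138,445,145,275,2.6,'t31c')
E
```

```text
t 41.75 p [ 0.4683 -0.0086  0.2621] F [-0.   0.1 -0.5] w -0.001
[[-0.0024, 1.0, 0.0001], [1.0, 0.0024, -0.0006], [-0.0006, 0.0001, -1.0]]
```

View pics/w31.png

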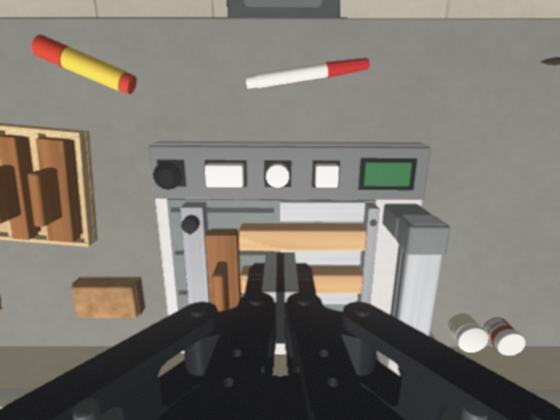

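View pics/s31c.png

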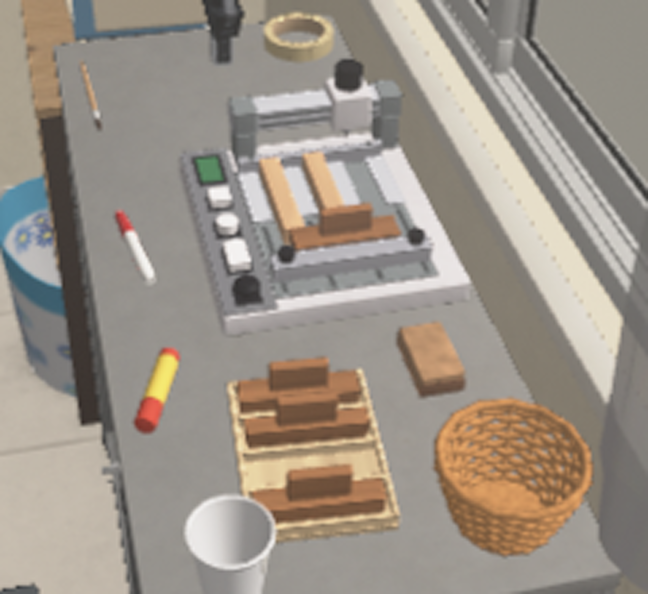

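View pics/t31c.png

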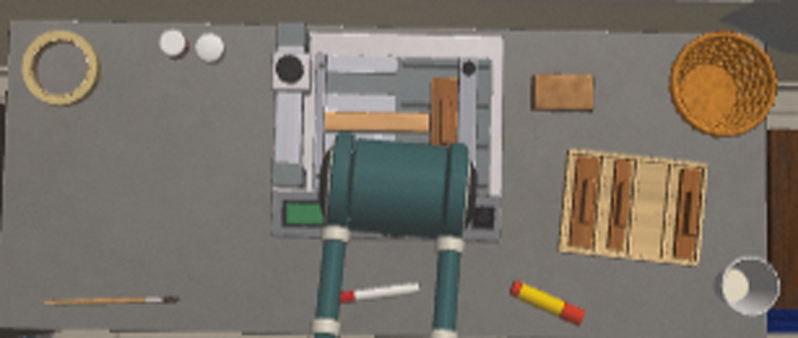

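```bash
python3 - <<'E'
from h import *
c=load('c31');crop(c['pixels'],180,400,190,320,3.6,'w31a')
E
```

```text
(no output)
```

View pics/w31a.png

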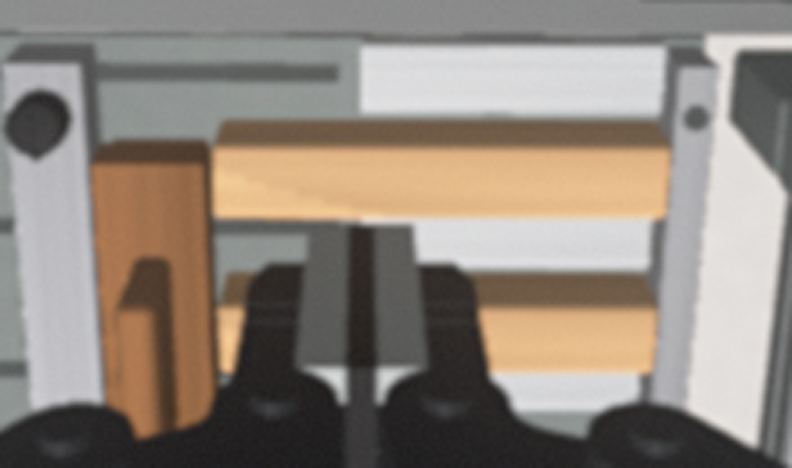

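Emit:
arm_command:
  rows:
    - {"xyz":[-0.05,0.04,0],"delta_rot":[0,0,0],"gripper":0}
    - {"xyz":[-0.05,0.04,0],"delta_rot":[0,0,0],"gripper":0}
    - {"xyz":[-0.05,0.03,0],"delta_rot":[0,0,0],"gripper":0}
    - {"xyz":[0,0,0],"delta_rot":[0,0,0],"gripper":0}
    - {"xyz":[0,0,0],"delta_rot":[0,0,0],"gripper":0}
    - {"xyz":[0,0,0],"delta_rot":[0,0,0],"gripper":0}

```text
time: 42.5
tool_pos: [0.5556, -0.1299, 0.2615]
tcp_rot: [-2.221, -2.219, 0.001]
wrist_force: [-0.3, -0.3, -1.2]
width: -0.003
```

```bash
python3 - <<'E'
from h import *
st();c=snap('wrist','w32');save(c,'c32');crop(c['pixels'],290,520,110,280,3.4,'w32a')
E
```

```text
t 42.5 p [ 0.5556 -0.1299  0.2615] F [-0.3 -0.3 -1.2] w -0.003
[[0.0007, 1.0, -0.0018], [1.0, -0.0007, 0.0008], [0.0008, -0.0018, -1.0]]
```

View pics/w32.png

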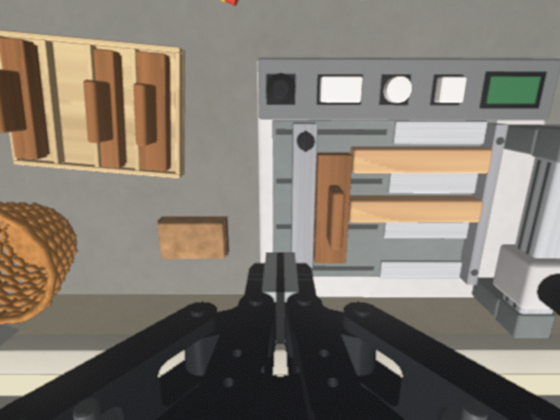

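View pics/w32a.png

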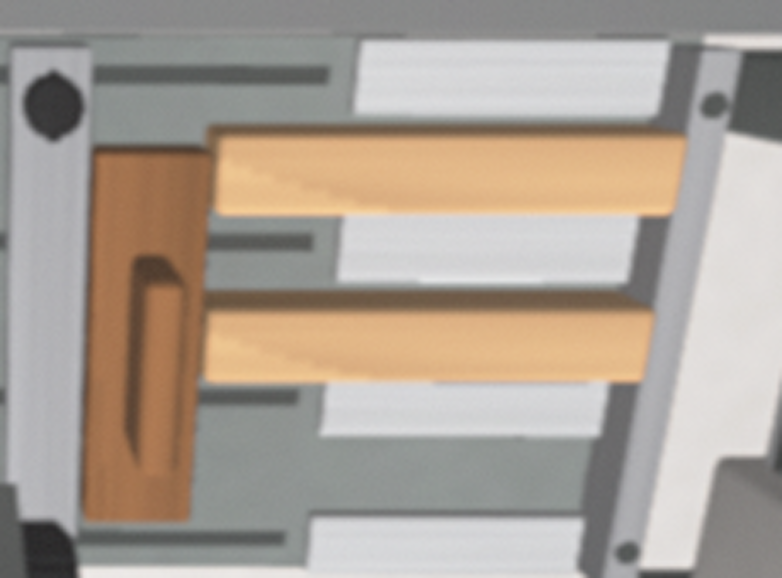

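```bash
python3 - <<'E'
from h import *
print(bot.finish_job());st()
E
```

```text
the job is handed in; nothing more can be done
None
the job is handed in; nothing more can be done
```

The engraver is set up as asked and I've handed the job in. It took about 42.5 s on the robot's clock, and no verdict came back.

- **Sanding block:** it lies flat on the cabinet top, between the engraver and the basket.
- **Bars:** only two were there. They lie in the middle and front grooves, each pushed against the fence until it pushed back with 12 to 17 N. The last picture shows both left ends at the fence.
- **Packer:** I measured the gap at about 39 mm and the packers in the camera pictures at about 30, 19, 35 and 27.5 mm (the last one partly hidden). I tried only the thickest, the 35 mm one. It dropped in freely, and I pressed it to the bed with 19 N, square and centred on the engraver's middle. Nothing thicker exists, so I did not try the others; they still stand in the rack.
- **Keys:** I pressed square, round and oblong in that order. Each stopped about 5 mm down with 21 to 23 N on the wrist. I didn't touch the mushroom stop switch.
- **Basket, tape and cup:** not touched.

**What went wrong:**
- The first two move calls were refused because of their format, so nothing moved.
- On the first bar my first hold was poor, and on regripping the fingers slipped onto its top and pressed it with 20 N. It stayed flat, so I picked it up again from lower down.

The last pictures (wrist, side and top) showed everything in place, and no check disagreed.

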